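Tablet tubs from the cabinet door through the returns-box flap

ROBOT

A 6-joint arm with a two-finger parallel gripper is mounted at the origin on the work surface. World frame = base frame: x ahead of the robot, y to its left, z up, the work surface at z = 0. Lengths are in m, angles in rad, forces in N, time in s.
With the tool pointing down it reaches from about 0.3 to 0.75 m from the base axis. Payload 8.5 kg.
Tool frame: the origin (TCP) lies at the very end of the fingers, on their centre line; the grasp point (between the pads) lies 19 mm behind it; z points along the fingers, y is the direction in which the jaws open and shut (so a half turn about z gives the same grasp; the last joint's range is limited). The gripper opens to 85 mm and grips with 20 to 120 N. Pads are 22 mm wide; open, the fingers measure 114 mm over their backs; the gripper's body (76 mm by 85 mm) begins 54 mm behind the grasp point. The pads swing forward as they close: fully open they stand 13 mm farther back than shut.
Start: joints at [-1.51, 0.381, 1.297, -0, 1.464, -0.215], TCP at [0.15, -0.529, 0.231] pointing down, gripper open.
Joint ranges: [-3.11, 3.11], [-0.89, 2.33], [0.22, 2.48], [-1.42, 4.56], [0.17, 2.85], [-2.88, 2.88]. Speed limits (rad/s): [2.39, 2.39, 3.14, 3.14, 3.14, 3.14].

INTERFACE

Orientations are given as a unit quaternion [w, x, y, z].
In Python, from bench import robot gives the robot as it stands.
- The arm moves only by the tool send_rows, never from a script. Its argument "series" is one flat list of numbers, 7 for each row, row after row: the shift along the tool's x, y, z scaled (see below), then the turn, a rotation vector about the tool's x, y, z scaled (see below), then the finger opening in mm, from 0 to 85.4. A call has 1 to 20 rows; each row is the pose to reach, as a shift and turn from the pose measured when the call began, along the tool's axes at that moment; what a row does not reach only later rows make up. The controller multiplies each number of a shift by 0.15 m and each number of a turn by 30 degrees. A row lasts 1/12 s, in which the tool goes at most 41.7 mm and 7.16 degrees, less where a joint would pass 70% of its speed; a pose out of reach is approached as far as the arm can. A call with a number of a shift or a turn outside -1 to 1 is refused whole. A call with a gripper value outside its range is refused whole. The fingers move at their own pace and stop on an object; "squeeze" is the grip in N (left out, the last holds). Time passes only in rows, so rows that repeat a pose let the fingers close. It gives the time, the measured TCP pose, the force and the opening at its end, in the units of the state.
- robot.get_state(): the state, without advancing time (a new reading comes with each control period).
- robot.snapshot(name): name is "scene" or "side" or "wrist"; returns a dict with "frame" (384x512x3 uint8, blue, green, red), "fx", "fy", "cx", "cy" (pixels), "k1" (the pictures are not rectified: a ray, as slopes to the right and down, at radius r is drawn at 1 + k1 r^2 times it, then the intrinsics apply), "rvec" (rotation vector, rad) and "tvec" (3), from world to camera coordinates, as OpenCV has them; the wrist camera has in their place "T_tool_cam" (4x4, takes a point from camera to tool coordinates, whose origin is the TCP and whose axes are the flange's). Camera axes: x right, y down, z forward; pixel columns grow to the right and rows downward; lengths in m; the calibration is good to about 2 mm. A picture is of the moment at which its call begins: read the wrist's pose just before it. There is no depth.
- robot.job_done(): hands the job in, once; it reports no verdict.
The state is a dict: "clock": time; "joint_positions": joint angles; "qvel": joint speeds; "joint_torque": joint torques, N m; "eef_pos": TCP position; "eef_rot": TCP orientation; "contact_force": force on the tool from outside, world axes, zero at the start; "wrist_torque": the same for the moment, N m; "width": finger opening in m.
Only numpy, scipy, OpenCV 4.12 (cv2) and the standard library are available. Lean on these libraries where they do the work, as an engineer would, in place of code of your own. Each camera call takes 0.05 s, during which the arm holds its last target.

TASK

Clear the finished tablet tubs for the pharmacy: swing the medicine cabinet's door wide open by its handle, and post every tub from the rack on the inside of that door, and every tub standing on the table, into the returns box by pushing each off the intake ledge through the sprung flap, so that it drops inside and the flap springs shut. Finish with the cabinet door fully shut, and leave the other things on the table where they are.

Things in the scene. Friction and masses are not known exactly. Their poses are not given: they have to be found in the camera images.
- cabinet: white steel medicine cabinet, fixed; carcass 150 deep (x) x 260 wide (y) x 240 high (z) mm, open at its front, which looks along its own -x; origin: centre of the underside. Its door covers the front.
- cab_door (a joint): angle of the cabinet door in rad: 0 shut, grows as it opens, stop at 1.75. The hinge is vertical, at the +y edge of the cabinet's front; the free edge swings out from the cabinet's front (clockwise seen from above). No latch; light friction (under 1 N at the handle), stays where it is left.
- door_handle (a point): middle of the door's handle: a vertical round steel bar, 11 mm thick and 81 mm long with round ends, its axis 35 mm off the door's outer face and 30 mm in from the free edge, held by two 8 mm pegs 30 mm above and below this point. This point is 194 mm above the table and 44 mm below the door's top edge (238 mm). Moves with the door. x axis: into the door (towards its inside), y axis: along the door towards the hinge.
- door_hinge (a point): point on the hinge line of the door at the height of the handle point. The door panel is 260 wide, 12 mm thick and reaches from 2 to 238 mm above the table.
- rack_mid (a point): middle of the floor of the plastic rack on the inside of the door, 178 mm above the table; axes as for the handle. The rack floor is 54 mm deep (x), 230 mm long (y); outer rail 12 mm high above the floor, end walls 26 mm high. Tubs stand upright in it in up to three places, at y = about -70, 0 and +70 mm from this point and square to the door, within a few mm and degrees.
- returns_box: grey steel returns box, fixed; 230 deep (x) x 200 wide (y) x 245 high (z) mm, closed but for the mouth in its front, which looks along its own -x; origin: centre of the underside. The mouth is 130 mm wide, between 170 and 232 mm above the table. The header over it (232 to 245 mm) stands 26 mm behind the front face, so fingertips can follow a tub 26 mm past the end of the ledge.
- flap (a joint): angle of the flap in rad: 0 shut, grows as its lower edge swings into the box and up, stop at 1.85. Smooth aluminium, 64 mm high, 124 mm wide, hinged 31 mm behind the front face, 231 mm up; shut, it slopes so that its lower edge is just over the ledge's inner end. Its spring takes about 0.5 N at the lower edge to start, 1.5 N with a tub under it. A tub just set on the ledge stays there.
- ledge_mid (a point): middle of the top of the flat intake ledge in front of the mouth, 170 mm above the table; x axis: into the box, square to the flap, y axis: along the flap. The ledge is 75 mm deep (x) and 130 mm wide between two cheeks that stand 14 mm above it. It ends at the box's front face, 37.5 mm in from this point.
- mouth_low (a point): middle of the inner end of the ledge, in the plane of the box's front face, 170 mm above the table; axes as for ledge_mid. Past this edge the box drops away to a sloping floor: a tub pushed until its back is about 10 to 20 mm beyond the edge falls in; if it is pushed less far, the flap may hold it in the mouth.
- tub_a: square white tablet tub with a round grey screw cap; body 40 x 40 mm and 34 mm high, cap 36 mm across and 14 mm high on top of it, 48 mm high in all, 40 to 85 g; origin: centre of its underside, z axis up through the cap, x and y axes square to its sides. May start in the door rack; None if absent.
- tub_b: square white tablet tub with a round grey screw cap; body 40 x 40 mm and 34 mm high, cap 36 mm across and 14 mm high on top of it, 48 mm high in all, 40 to 85 g; origin: centre of its underside, z axis up through the cap, x and y axes square to its sides. May start in the door rack; None if absent.
- tub_c: square white tablet tub with a round grey screw cap; body 40 x 40 mm and 34 mm high, cap 36 mm across and 14 mm high on top of it, 48 mm high in all, 40 to 85 g; origin: centre of its underside, z axis up through the cap, x and y axes square to its sides. May start in the door rack; None if absent.
- tub_d: square white tablet tub with a round grey screw cap; body 40 x 40 mm and 34 mm high, cap 36 mm across and 14 mm high on top of it, 48 mm high in all, 40 to 85 g; origin: centre of its underside, z axis up through the cap, x and y axes square to its sides. May start upright on the table; None if absent.
- tub_e: square white tablet tub with a round grey screw cap; body 40 x 40 mm and 34 mm high, cap 36 mm across and 14 mm high on top of it, 48 mm high in all, 40 to 85 g; origin: centre of its underside, z axis up through the cap, x and y axes square to its sides. May start upright on the table; None if absent.
- tub_f: square white tablet tub with a round grey screw cap; body 40 x 40 mm and 34 mm high, cap 36 mm across and 14 mm high on top of it, 48 mm high in all, 40 to 85 g; origin: centre of its underside, z axis up through the cap, x and y axes square to its sides. May start upright on the table; None if absent.
- organizer: white plastic pill organizer with seven lids in a row, 160 x 36 x 26 mm, loose; origin: centre of its underside. Leave alone.
- coaster: round copper coaster, 90 mm across, 6 mm thick, loose; origin: centre of its underside. Leave alone.
- egg_cup: porcelain egg cup, 50 mm across, 56 mm high, standing on the coaster; origin: centre of its foot. Leave alone.

How it is judged:
By the outcome, as a careful person would: the job done as asked, in the order asked, and still so for the second after the job is handed in, with the robot touching nothing.
Of tub_a, tub_b, tub_c only 2 to 3 are there at a start; the rules pass over those that are not, and their reading is None.
Of tub_d, tub_e, tub_f only 2 to 3 are there at a start; the rules pass over those that are not, and their reading is None.
At some moment in a run one of tub_d, tub_e, tub_f may be knocked a few centimetres aside while the robot is not near it.
Once in a run the grip may slacken for a moment while it holds something.
It also fails if it takes over 210 s, if anything falls off the work surface, if the arm or the gripper's body presses on something with over 40 N, if the wrist force passes 120 N, or if a joint passes its speed limit or range.

## Working session

There is one attempt and no reset: what is moved stays moved. The work goes in short steps, Python scripts to look and compute and a tool call to move; the robot and the scene stay as the last step left them, time stands still between calls to the robot, and variables do not carry over. Pictures are saved under pics/ and viewed, and the job is handed in when it is done.

Besides the shell and the picture viewer there is one more tool, called as a command line: name --argument value ..., lists and objects as JSON in quotes. send_rows: Moves the arm, as the interface text tells. Shifts and turns lie within -1 to 1; 1 stands for 0.15 m of shift or 30 degrees of turn. Its arguments: {"type":"object","properties":{"series":{"type":"array"},"squeeze":{"type":"number"}},"required":["series"]}

```bash
ls; mkdir -p pics
cat > h.py <<'E'
import numpy as np, cv2
from scipy.spatial.transform import Rotation as R
from bench import robot
def snap(name,fn=None):
    s=robot.get_state(); d=robot.snapshot(name)
    if fn: cv2.imwrite('pics/'+fn+'.png',d['frame'])
    K=np.array([[d['fx'],0,d['cx']],[0,d['fy'],d['cy']],[0,0,1]]); dist=np.array([d['k1'],0,0,0.])
    if name=='wrist':
        q=s['eef_rot']; T=np.eye(4); T[:3,:3]=R.from_quat([q[1],q[2],q[3],q[0]]).as_matrix(); T[:3,3]=s['eef_pos']
        C=T@np.array(d['T_tool_cam'])
    else:
        Rm=cv2.Rodrigues(np.array(d['rvec'],float))[0]; C=np.eye(4); C[:3,:3]=Rm.T; C[:3,3]=-Rm.T@np.array(d['tvec'],float).ravel()
    return dict(img=d['frame'],K=K,dist=dist,C=C,s=s)
def ray(c,uv):
    p=cv2.undistortPoints(np.array(uv,float).reshape(-1,1,2),c['K'],c['dist']).reshape(-1,2)
    d=np.c_[p,np.ones(len(p))]@c['C'][:3,:3].T
    return c['C'][:3,3],d/np.linalg.norm(d,axis=1,keepdims=True)
def onz(c,uv,z):
    o,d=ray(c,uv); t=(z-o[2])/d[:,2]; return o+d*t[:,None]
def proj(c,P):
    P=np.array(P,float).reshape(-1,3); Ci=np.linalg.inv(c['C'])
    return cv2.projectPoints(P,cv2.Rodrigues(Ci[:3,:3])[0],Ci[:3,3],c['K'],c['dist'])[0].reshape(-1,2)
def tri(cs,uvs):
    A=np.zeros((3,3));b=np.zeros(3)
    L=[]
    for c,uv in zip(cs,uvs):
        o,d=ray(c,[uv]); d=d[0]; M=np.eye(3)-np.outer(d,d); A+=M;b+=M@o; L.append((o,d))
    x=np.linalg.solve(A,b)
    return x,[np.linalg.norm(np.cross(x-o,d)) for o,d in L]
def rot(s=None):
    s=s or robot.get_state(); q=s['eef_rot']; return R.from_quat([q[1],q[2],q[3],q[0]])
def go(pos,Rt=None):
    """scaled shift & turn to world pos / Rotation Rt"""
    s=robot.get_state(); r=rot(s)
    sh=r.inv().apply(np.array(pos)-s['eef_pos'])/0.15
    tu=(r.inv()*Rt).as_rotvec()/np.radians(30) if Rt is not None else np.zeros(3)
    return np.round(sh,3),np.round(tu,3)
E
python3 - <<'E'
from h import *
for n in ['scene','side','wrist']:
    c=snap(n,n+'0'); print(n,c['C'].round(3).tolist(),c['K'][0,0],c['dist'])
s=robot.get_state()
for k,v in s.items(): print(k,np.round(v,3))
print(rot().as_matrix().round(3))
E
```

```text
pics
scene [[-0.766, 0.439, -0.47, 1.002], [0.643, 0.534, -0.549, 0.477], [0.01, -0.722, -0.691, 0.762], [0.0, 0.0, 0.0, 1.0]] 363.7103863082028 [-0.10214261  0.          0.          0.        ]
side [[-0.846, -0.305, 0.437, 0.096], [-0.532, 0.509, -0.676, 0.724], [-0.016, -0.805, -0.593, 0.763], [0.0, 0.0, 0.0, 1.0]] 431.5712755563455 [-0.15751445  0.          0.          0.        ]
wrist [[0.272, -0.919, -0.285, 0.221], [-0.962, -0.26, -0.08, -0.509], [-0.001, 0.296, -0.955, 0.375], [0.0, 0.0, 0.0, 1.0]] 275.312080698185 [-0.03834011  0.          0.          0.        ]
clock 0.15
joint_positions [-1.51   0.381  1.298 -0.     1.464 -0.215]
qvel [-0.001 -0.002 -0.003  0.     0.004  0.001]
joint_torque [ 4.0000e-03 -4.4863e+01 -2.3135e+01 -0.0000e+00  4.0000e-03 -0.0000e+00]
eef_pos [ 0.15  -0.529  0.231]
eef_rot [-0.001  0.991  0.137  0.   ]
contact_force [ 0.506  0.476 -0.461]
wrist_torque [-0.036 -0.024  0.053]
width 0.086
[[ 0.962  0.272 -0.   ]
 [ 0.272 -0.962  0.001]
 [ 0.    -0.001 -1.   ]]
```

View pics/scene0.png

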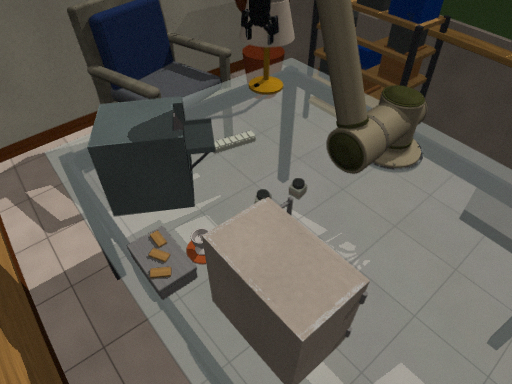

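View pics/side0.png

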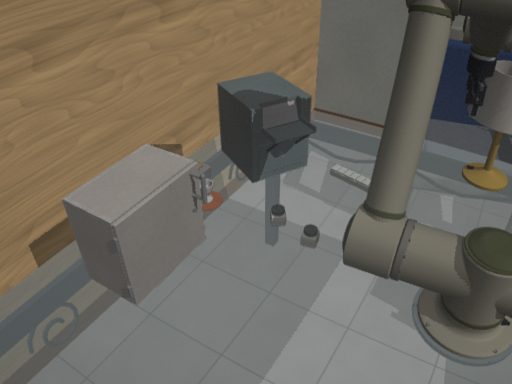

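View pics/wrist0.png

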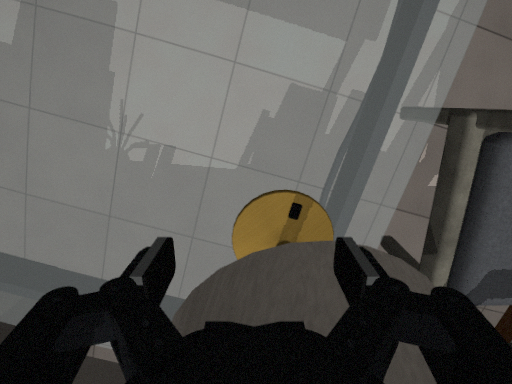

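Run:
```python
import cv2
a=cv2.imread('pics/side0.png');cv2.imwrite('pics/sz.png',cv2.resize(a[60:310,60:340],(784,700),interpolation=cv2.INTER_CUBIC)[:600])
a=cv2.imread('pics/scene0.png');cv2.imwrite('pics/cz.png',cv2.resize(a[90:384,80:380],(612,600),interpolation=cv2.INTER_CUBIC))
```

```text
(no output)
```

View pics/sz.png

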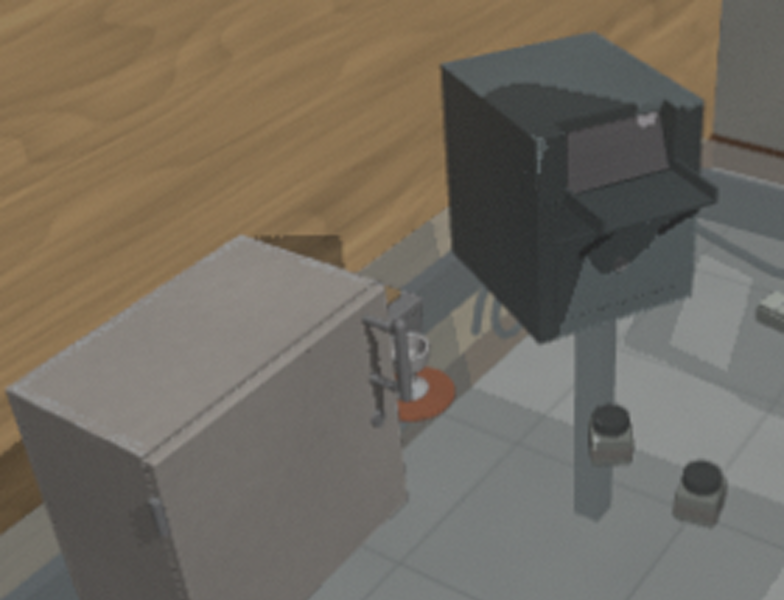

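View pics/cz.png

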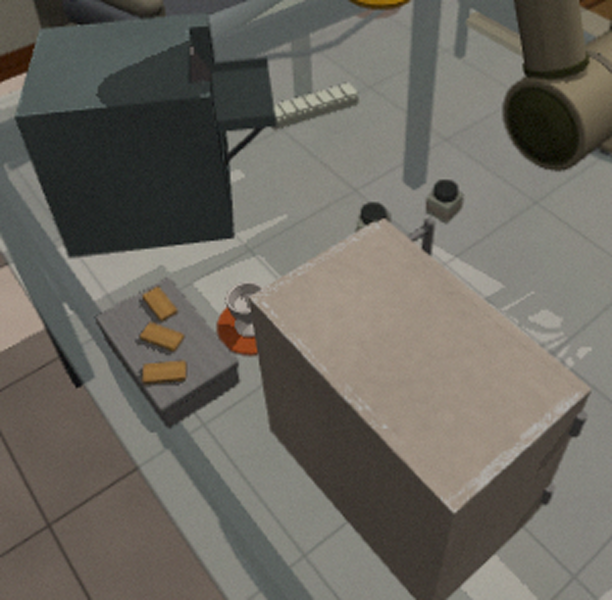

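Run:
```python
from h import *
sc=snap('scene');sd=snap('side')
def z(off,s,l): return [(off[0]+x/s,off[1]+y/s) for x,y in l]
S=lambda l:z((60,60),2.8,l); Cc=lambda l:z((80,90),2.04,l)
print('cab scene',onz(sc,Cc([(380,222),(252,300),(455,512),(588,393)]),.24).round(3))
print('cab side',onz(sd,S([(385,290),(243,237),(10,392),(152,460)]),.24).round(3))
print('box scene',onz(sc,Cc([(40,30),(22,118),(210,100),(190,25),(213,22)]),.245).round(3))
print('box side',onz(sd,S([(442,66),(597,34),(703,103),(540,140)]),.245).round(3))
print('ledge side',onz(sd,S([(570,195),(662,170),(715,195),(590,230)]),.17).round(3))
print('tubs cap top side',onz(sd,S([(612,415),(703,473)]),.048).round(3))
print('tubs cap top scene',onz(sc,Cc([(374,211),(446,189)]),.048).round(3))
print('org scene',onz(sc,Cc([(276,112),(356,92)]),.02).round(3))
print('egg',onz(sd,S([(420,392)]),.0).round(3),onz(sc,Cc([(245,335)]),0))
```

```text
cab scene [[0.657 0.097 0.24 ]
 [0.809 0.099 0.24 ]
 [0.806 0.352 0.24 ]
 [0.654 0.352 0.24 ]]
cab side [[0.64  0.1   0.24 ]
 [0.801 0.096 0.24 ]
 [0.798 0.353 0.24 ]
 [0.646 0.35  0.24 ]]
box scene [[ 0.779 -0.468  0.245]
 [ 0.871 -0.29   0.245]
 [ 0.683 -0.178  0.245]
 [ 0.615 -0.343  0.245]
 [ 0.587 -0.33   0.245]]
box side [[ 0.867 -0.294  0.245]
 [ 0.766 -0.465  0.245]
 [ 0.573 -0.349  0.245]
 [ 0.672 -0.187  0.245]]
ledge side [[ 0.66  -0.225  0.17 ]
 [ 0.604 -0.323  0.17 ]
 [ 0.532 -0.302  0.17 ]
 [ 0.606 -0.173  0.17 ]]
tubs cap top side [[ 0.518 -0.065  0.048]
 [ 0.408 -0.035  0.048]]
tubs cap top scene [[ 0.523 -0.064  0.048]
 [ 0.415 -0.033  0.048]]
org scene [[ 0.478 -0.365  0.02 ]
 [ 0.34  -0.324  0.02 ]]
egg [[ 0.736 -0.049  0.   ]] [[ 0.75837241 -0.03484672  0.        ]]
```

```bash
cat >> h.py <<'E'
def down(yawdeg):
    a=np.radians(yawdeg); x=np.array([np.cos(a),np.sin(a),0]); z=np.array([0,0,-1.]); return R.from_matrix(np.c_[x,np.cross(z,x),z])
def yawd():
    m=rot().as_matrix(); return np.degrees(np.arctan2(m[1,0],m[0,0]))
def plan(*wps):
    """wps (x,y,z,yaw): scaled numbers of each from present pose"""
    s=robot.get_state()
    print('at',np.round(s['eef_pos'],4),'yaw',round(yawd(),1),'t',round(s['clock'],2),'w',round(s['width'],4),'F',np.round(s['contact_force'],1),'q',np.round(s['joint_positions'],2))
    for w in wps:
        sh,tu=go(w[:3],down(w[3])); print(w,'->',sh.tolist(),tu.tolist())
E
python3 - <<'E'
from h import *
plan((.25,-.42,.34,45),(.3,-.3,.36,75),(.45,.1,.3,180))
E
```

```text
at [ 0.1498 -0.5291  0.2311] yaw 15.8 t 0.25 w 0.0852 F [-0.  -0.   0.3] q [-1.51  0.38  1.3   0.    1.46 -0.22]
(0.25, -0.42, 0.34, 45) -> [0.841, -0.518, -0.726] [-0.001, -0.001, -0.973]
(0.3, -0.3, 0.36, 75) -> [1.38, -1.197, -0.859] [-0.001, -0.001, -1.973]
(0.45, 0.1, 0.3, 180) -> [3.068, -3.491, -0.457] [0.0, -0.002, -5.473]
```

send_rows --series '[0.84, -0.52, -0.73, 0, 0, -0.97, 85, 0.84, -0.52, -0.73, 0, 0, -0.97, 85, 0.84, -0.52, -0.73, 0, 0, -0.97, 85, 0.84, -0.52, -0.73, 0, 0, -0.97, 85, 0.84, -0.52, -0.73, 0, 0, -0.97, 85]'

```text
clock: 0.67
eef_pos: [0.2518, -0.4176, 0.3442]
eef_rot: [0.002, 0.923, 0.386, 0.0]
contact_force: [-0.2, -0.1, -0.0]
width: 0.085
```

Run:
```python
from h import *
plan((.32,-.3,.36,72),(.36,-.27,.36,72),(.38,-.2,.36,100))
```

```text
at [ 0.2518 -0.4176  0.3442] yaw 45.4 t 0.67 w 0.085 F [-0.2 -0.1 -0. ] q [-1.27  0.21  1.23  0.    1.7  -0.49]
(0.32, -0.3, 0.36, 72) -> [0.877, -0.226, -0.107] [0.007, 0.004, -0.886]
(0.36, -0.27, 0.36, 72) -> [1.207, -0.177, -0.107] [0.007, 0.004, -0.886]
(0.38, -0.2, 0.36, 100) -> [1.633, -0.409, -0.109] [0.006, 0.006, -1.82]
```

send_rows --series '[0.93, -0.25, -0.1, 0, 0, -0.98, 85, 0.93, -0.25, -0.1, 0, 0, -0.98, 85, 0.93, -0.25, -0.1, 0, 0, -0.98, 85, 0.93, -0.25, -0.1, 0, 0, -0.98, 85, 0.93, -0.25, -0.1, 0, 0, -0.98, 85]'

```text
clock: 1.08
eef_pos: [0.3245, -0.2884, 0.3602]
eef_rot: [0.003, 0.791, 0.612, 0.0]
contact_force: [0.2, -0.3, -0.3]
width: 0.0848
```

Run:
```python
from h import *
plan((.36,-.17,.36,105),(.4,-.1,.36,125))
```

```text
at [ 0.3245 -0.2884  0.3602] yaw 75.4 t 1.08 w 0.0848 F [ 0.2 -0.3 -0.3] q [-1.    0.1   1.31  0.    1.72 -0.75]
(0.36, -0.17, 0.36, 105) -> [0.824, 0.03, -0.002] [0.008, 0.01, -0.986]
(0.4, -0.1, 0.36, 125) -> [1.342, 0.171, -0.003] [0.006, 0.011, -1.652]
```

send_rows --series '[0.9, 0.03, 0, 0, 0, -0.98, 85, 0.9, 0.03, 0, 0, 0, -0.98, 85, 0.9, 0.03, 0, 0, 0, -0.98, 85, 0.9, 0.03, 0, 0, 0, -0.98, 85, 0.9, 0.03, 0, 0, 0, -0.98, 85]'

```text
clock: 1.5
eef_pos: [0.3631, -0.1566, 0.36]
eef_rot: [0.004, 0.606, 0.795, -0.001]
contact_force: [0.0, -0.2, -0.1]
width: 0.0849
```

Run:
```python
from h import *
plan((.41,-.04,.36,135),(.45,.05,.36,160))
snap('scene','scene1');snap('side','side1');snap('wrist','wrist1')
```

```text
at [ 0.3631 -0.1566  0.36  ] yaw 105.3 t 1.5 w 0.0849 F [ 0.  -0.2 -0.1] q [-0.71  0.03  1.4  -0.    1.71 -0.98]
(0.41, -0.04, 0.36, 135) -> [0.667, 0.507, -0.003] [0.003, 0.014, -0.989]
(0.45, 0.05, 0.36, 160) -> [1.175, 0.923, -0.005] [-0.0, 0.014, -1.822]
```

View pics/scene1.png

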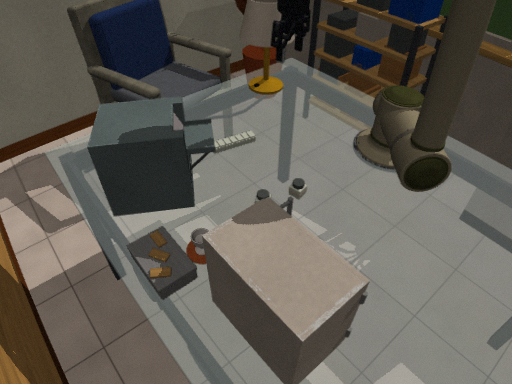

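View pics/side1.png

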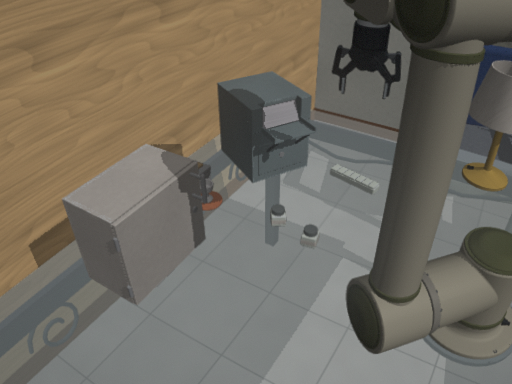

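View pics/wrist1.png

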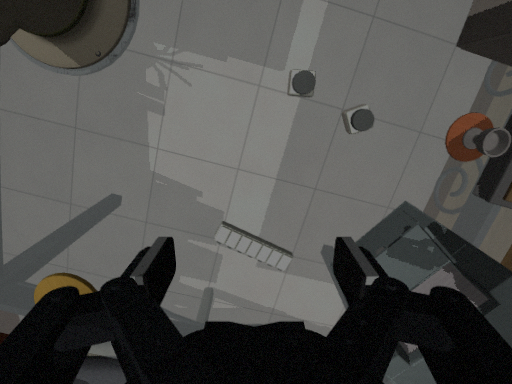

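send_rows --series '[0.82, 0.5, 0, 0, 0, -0.99, 40, 0.82, 0.5, 0, 0, 0, -0.99, 40, 0.82, 0.5, 0, 0, 0, -0.99, 40, 0.82, 0.5, 0, 0, 0, -0.99, 40, 0.82, 0.5, 0, 0, 0, -0.99, 40]'

```text
clock: 2.07
eef_pos: [0.4049, -0.0203, 0.3587]
eef_rot: [0.002, 0.385, 0.923, -0.002]
contact_force: [0.3, -0.7, -0.2]
width: 0.0401
```

Run:
```python
from h import *
plan((.48,.09,.34,165),(.5,.125,.34,165))
```

```text
at [ 0.4049 -0.0203  0.3587] yaw 134.7 t 2.07 w 0.0401 F [ 0.3 -0.7 -0.2] q [-0.34  0.05  1.38 -0.    1.71 -1.12]
(0.48, 0.09, 0.34, 165) -> [0.171, 0.873, 0.123] [-0.005, 0.01, -1.011]
(0.5, 0.125, 0.34, 165) -> [0.244, 1.132, 0.122] [-0.005, 0.01, -1.011]
```

send_rows --series '[0.18, 0.95, 0.12, 0, 0, -1, 40, 0.18, 0.95, 0.12, 0, 0, -1, 40, 0.18, 0.95, 0.12, 0, 0, -1, 40, 0.18, 0.95, 0.12, 0, 0, -1, 40, 0.18, 0.95, 0.12, 0, 0, -1, 40]'

```text
clock: 2.48
eef_pos: [0.4895, 0.1, 0.3383]
eef_rot: [0.0, 0.131, 0.991, -0.002]
contact_force: [-0.3, -1.0, -0.3]
width: 0.04
```

Run:
```python
from h import *
plan((.53,.125,.34,180))
snap('wrist','wrist2')
```

```text
at [0.4895 0.1    0.3383] yaw 164.9 t 2.48 w 0.04 F [-0.3 -1.  -0.3] q [-0.03  0.23  1.21 -0.    1.7  -1.34]
(0.53, 0.125, 0.34, 180) -> [-0.217, 0.231, -0.012] [-0.008, 0.002, -0.503]
```

View pics/wrist2.png

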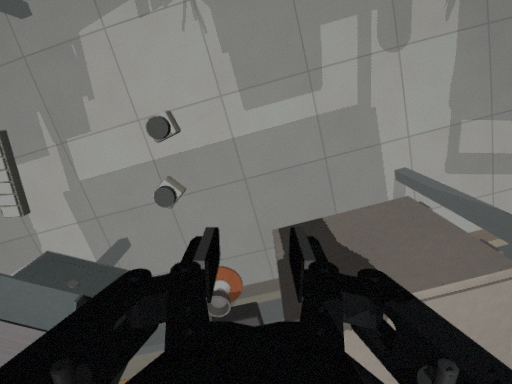

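Run:
```python
from h import *
sc=snap('scene','scene2');sd=snap('side','side2')
a=cv2.resize(sd['img'][130:240,170:240],None,fx=7,fy=7,interpolation=cv2.INTER_CUBIC)[:600]
b=cv2.resize(sc['img'][185:235,250:320],None,fx=8,fy=8,interpolation=cv2.INTER_CUBIC)
cv2.imwrite('pics/a.png',a);cv2.imwrite('pics/b.png',b)
```

```text
(no output)
```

View pics/a.png

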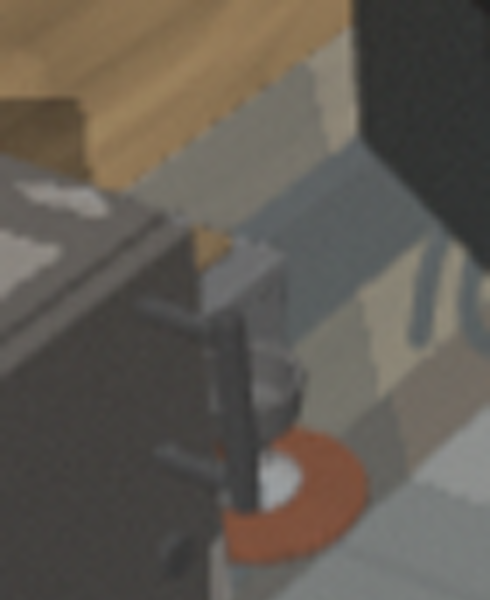

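View pics/b.png

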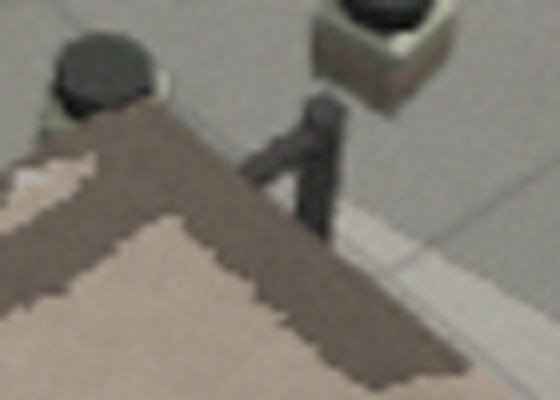

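Run:
```python
from h import *
sc=snap('scene');sd=snap('side')
f=lambda x,y:(170+x/7,130+y/7); g=lambda x,y:(250+x/8,185+y/8)
print(onz(sd,[f(232,308),f(244,508)],.234).round(4), onz(sd,[f(244,508)],.154).round(4))
print(onz(sc,[g(323,98)],.234).round(4))
print(tri([sc,sd],[g(323,98),f(232,308)]))
# door top edges
print('door top free corner side',onz(sd,[f(195,235)],.238).round(4))
# scene cab corners
print(onz(sc,[g(150,100)],.24).round(4))
```

```text
[[0.6089 0.1203 0.234 ]
 [0.5438 0.2003 0.234 ]] [[0.6114 0.1211 0.154 ]]
[[0.612  0.1207 0.234 ]]
(array([0.61039174, 0.11902273, 0.23227528]), [np.float64(0.00045200349843560104), np.float64(0.00045200349843561546)])
door top free corner side [[0.6411 0.0974 0.238 ]]
[[0.6507 0.0975 0.24  ]]
```

Run:
```python
from h import *
plan((.611,.122,.29,180),(.611,.122,.192,180))
```

```text
at [0.4875 0.0975 0.3405] yaw 164.4 t 2.73 w 0.0401 F [0.9 0.4 0.1] q [-0.04  0.23  1.21 -0.    1.7  -1.34]
(0.611, 0.122, 0.29, 180) -> [-0.748, 0.38, 0.338] [-0.008, 0.008, -0.521]
(0.611, 0.122, 0.192, 180) -> [-0.745, 0.383, 0.992] [-0.008, 0.008, -0.521]
```

send_rows --series '[-0.75, 0.38, 0.34, 0, 0, -0.52, 40, -0.75, 0.38, 0.34, 0, 0, -0.52, 40, -0.75, 0.38, 0.34, 0, 0, -0.52, 40, -0.75, 0.38, 0.34, 0, 0, -0.52, 40, -0.75, 0.38, 0.34, 0, 0, -0.52, 40, -0.75, 0.38, 0.34, 0, 0, -0.52, 40]'

```text
clock: 3.23
eef_pos: [0.6112, 0.1209, 0.2899]
eef_rot: [0.001, 0.001, 1.0, -0.002]
contact_force: [-0.8, -0.9, 0.5]
width: 0.0402
```

Run:
```python
from h import *
plan((.611,.122,.192,180))
sc=snap('scene');sd=snap('side');w=snap('wrist','wrist3')
a=cv2.resize(sd['img'][90:240,140:260],None,fx=4,fy=4,interpolation=cv2.INTER_CUBIC)[:600]
b=cv2.resize(sc['img'][115:235,230:340],None,fx=5,fy=5,interpolation=cv2.INTER_CUBIC)[:600]
cv2.imwrite('pics/a2.png',a);cv2.imwrite('pics/b2.png',b)
```

```text
at [0.6112 0.1209 0.2899] yaw 179.8 t 3.23 w 0.0402 F [-0.8 -0.9  0.5] q [ 0.01  0.48  0.96 -0.01  1.69 -1.56]
(0.611, 0.122, 0.192, 180) -> [0.003, 0.011, 0.652] [-0.01, 0.006, -0.005]
```

View pics/a2.png

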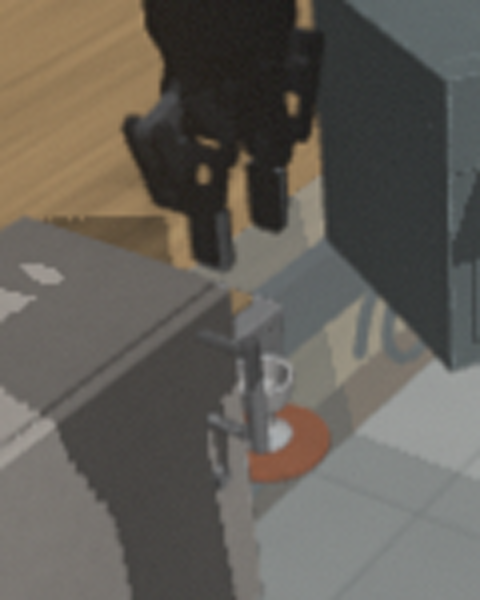

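View pics/b2.png

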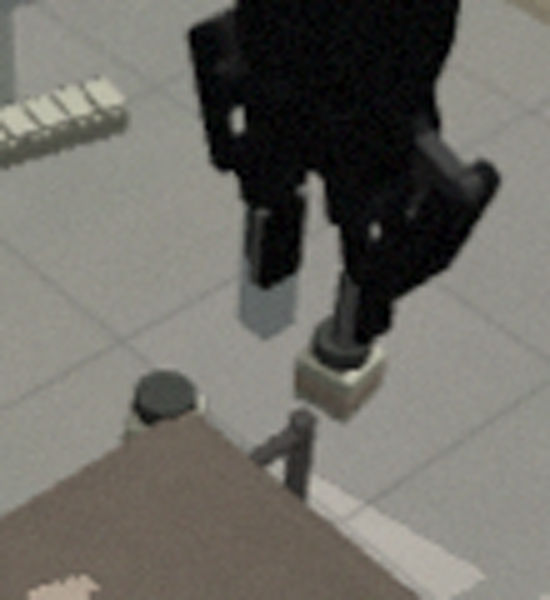

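View pics/wrist3.png

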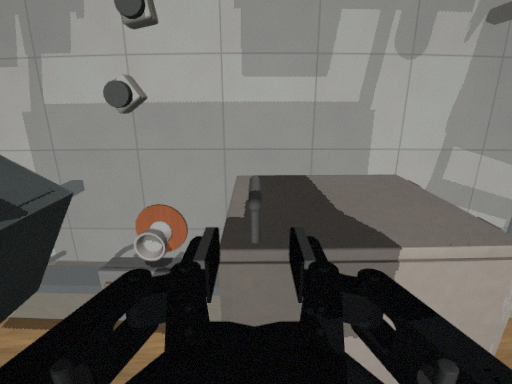

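Run:
```python
from h import *
w=snap('wrist');print(onz(w,[(255,203)],.234),onz(w,[(255,179)],.154))
print(onz(w,[(222,246),(508,247)],.238))
cv2.imwrite('pics/w3z.png',cv2.resize(w['img'][160:260,200:310],None,fx=5,fy=5))
print(proj(w,[[.6105,.1215,.234],[.6105,.1215,.154]]))
```

```text
[[0.60869223 0.12111636 0.234     ]] [[0.61154023 0.12094235 0.154     ]]
[[0.64429319 0.09440256 0.238     ]
 [0.64692941 0.3325058  0.238     ]]
[[255.49259597 205.16359747]
 [255.52479885 178.05403926]]
```

View pics/w3z.png

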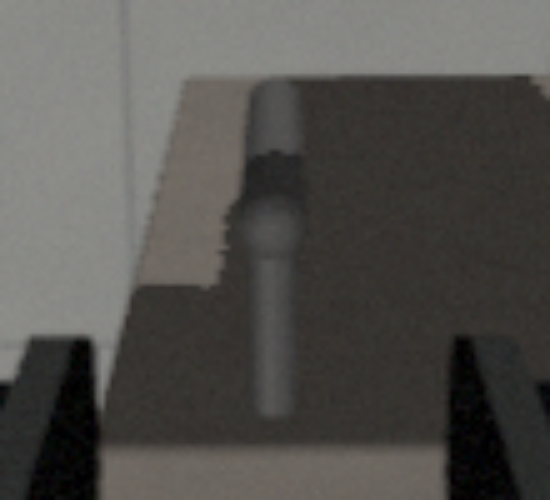

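send_rows --series '[0, 0, 0.3, 0, 0, 0, 40, 0, 0, 0.65, 0, 0, 0, 40, 0, 0, 0.65, 0, 0, 0, 40, 0, 0, 0.65, 0, 0, 0, 40, 0, 0, 0.65, 0, 0, 0, 0, 0, 0, 0.65, 0, 0, 0, 0, 0, 0, 0.65, 0, 0, 0, 0, 0, 0, 0.65, 0, 0, 0, 0]' --squeeze 25

```text
clock: 4.1
eef_pos: [0.6118, 0.1209, 0.1967]
eef_rot: [0.005, 0.001, 1.0, -0.003]
contact_force: [-2.1, -1.7, 6.5]
width: 0.0104
```

Run:
```python
from h import *
plan()
```

```text
at [0.6118 0.1209 0.1967] yaw 179.9 t 4.1 w 0.0104 F [-2.1 -1.7  6.5] q [ 0.01  0.53  1.14 -0.01  1.46 -1.56]
```

```bash
cat >> h.py <<'E'
def arc(P0,H,th0,ths,z,yaw0=180):
    # P0 handle pos at th0 ; clockwise by th
    out=[]
    for t in ths:
        a=np.radians(-(t-th0)); v=np.array(P0[:2])-H
        p=H+np.array([np.cos(a)*v[0]-np.sin(a)*v[1],np.sin(a)*v[0]+np.cos(a)*v[1]])
        out.append((round(p[0],4),round(p[1],4),z,yaw0-t))
    return out
E
python3 - <<'E'
from h import *
H=np.array([.6525,.351])
plan(*arc((.611,.121),H,0,[4,8,12,16,20],.195))
E
```

```text
at [0.6118 0.1209 0.1967] yaw 179.9 t 4.1 w 0.0104 F [-2.1 -1.7  6.5] q [ 0.01  0.53  1.14 -0.01  1.46 -1.56]
(np.float64(0.5951), np.float64(0.1245), 0.195, 176) -> [0.112, 0.024, 0.01] [-0.009, 0.02, 0.131]
(np.float64(0.5794), np.float64(0.129), 0.195, 172) -> [0.216, 0.054, 0.009] [-0.008, 0.02, 0.264]
(np.float64(0.5641), np.float64(0.1347), 0.195, 168) -> [0.318, 0.092, 0.007] [-0.008, 0.021, 0.397]
(np.float64(0.5492), np.float64(0.1413), 0.195, 164) -> [0.418, 0.136, 0.006] [-0.007, 0.021, 0.531]
(np.float64(0.5348), np.float64(0.1491), 0.195, 160) -> [0.514, 0.187, 0.005] [-0.006, 0.021, 0.664]
```

send_rows --series '[0.11, 0.024, 0, 0, 0, 0.13, 0, 0.215, 0.054, 0, 0, 0, 0.265, 0, 0.32, 0.092, 0, 0, 0, 0.4, 0, 0.42, 0.136, 0, 0, 0, 0.53, 0, 0.42, 0.136, 0, 0, 0, 0.53, 0, 0.42, 0.136, 0, 0, 0, 0.53, 0]'

```text
clock: 4.6
eef_pos: [0.5475, 0.1402, 0.1967]
eef_rot: [0.005, 0.139, 0.99, -0.004]
contact_force: [-4.8, -9.7, -0.2]
width: 0.0103
```

Run:
```python
from h import *
H=np.array([.6525,.351])
plan(*arc((.611,.121),H,0,[16,20,24,28,32,36,40,44],.195))
snap('scene','scene4');snap('side','side4')
```

```text
at [0.5475 0.1402 0.1967] yaw 164.0 t 4.6 w 0.0103 F [-4.8 -9.7 -0.2] q [ 0.05  0.43  1.32 -0.01  1.38 -1.24]
(np.float64(0.5492), np.float64(0.1413), 0.195, 164) -> [-0.009, 0.01, 0.011] [-0.011, 0.021, -0.0]
(np.float64(0.5348), np.float64(0.1491), 0.195, 160) -> [0.098, 0.034, 0.01] [-0.01, 0.021, 0.133]
(np.float64(0.521), np.float64(0.1578), 0.195, 156) -> [0.202, 0.064, 0.009] [-0.009, 0.021, 0.266]
(np.float64(0.5079), np.float64(0.1674), 0.195, 152) -> [0.304, 0.102, 0.007] [-0.009, 0.022, 0.4]
(np.float64(0.4954), np.float64(0.1779), 0.195, 148) -> [0.403, 0.146, 0.006] [-0.008, 0.022, 0.533]
(np.float64(0.4837), np.float64(0.1893), 0.195, 144) -> [0.499, 0.198, 0.005] [-0.007, 0.022, 0.666]
(np.float64(0.4729), np.float64(0.2015), 0.195, 140) -> [0.591, 0.256, 0.003] [-0.006, 0.023, 0.8]
(np.float64(0.4629), np.float64(0.2144), 0.195, 136) -> [0.679, 0.32, 0.002] [-0.005, 0.023, 0.933]
```

View pics/side4.png

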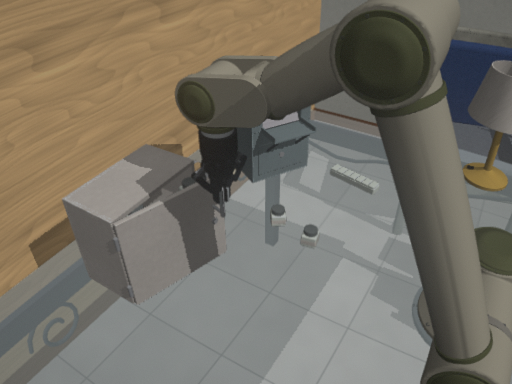

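Run:
```python
from h import *
H=np.array([.646,.351])
plan(*arc((.611,.121),H,0,[16,20,24,28,32,36,40,44],.195))
```

```text
at [0.5481 0.1399 0.1967] yaw 164.0 t 4.7 w 0.0099 F [-4.8 -9.1  0.8] q [ 0.04  0.43  1.32 -0.01  1.38 -1.24]
(np.float64(0.549), np.float64(0.1396), 0.195, 164) -> [-0.006, -0.0, 0.011] [-0.01, 0.022, -0.0]
(np.float64(0.5344), np.float64(0.1468), 0.195, 160) -> [0.101, 0.019, 0.01] [-0.01, 0.022, 0.133]
(np.float64(0.5205), np.float64(0.1551), 0.195, 156) -> [0.205, 0.047, 0.009] [-0.009, 0.022, 0.266]
(np.float64(0.5071), np.float64(0.1644), 0.195, 152) -> [0.308, 0.082, 0.007] [-0.008, 0.023, 0.4]
(np.float64(0.4944), np.float64(0.1745), 0.195, 148) -> [0.408, 0.123, 0.006] [-0.007, 0.023, 0.533]
(np.float64(0.4825), np.float64(0.1855), 0.195, 144) -> [0.504, 0.172, 0.005] [-0.007, 0.023, 0.666]
(np.float64(0.4713), np.float64(0.1973), 0.195, 140) -> [0.598, 0.227, 0.003] [-0.006, 0.023, 0.8]
(np.float64(0.4611), np.float64(0.2099), 0.195, 136) -> [0.686, 0.288, 0.002] [-0.005, 0.024, 0.933]
```

send_rows --series '[0.1, 0.019, 0, 0, 0, 0.13, 0, 0.205, 0.047, 0, 0, 0, 0.265, 0, 0.31, 0.082, 0, 0, 0, 0.4, 0, 0.41, 0.123, 0, 0, 0, 0.53, 0, 0.505, 0.172, 0, 0, 0, 0.665, 0, 0.6, 0.227, 0, 0, 0, 0.8, 0, 0.6, 0.227, 0, 0, 0, 0.8, 0, 0.6, 0.227, 0, 0, 0, 0.8, 0]'

```text
clock: 5.37
eef_pos: [0.4708, 0.1976, 0.1967]
eef_rot: [0.006, 0.341, 0.94, -0.002]
contact_force: [-3.0, -4.3, 5.2]
width: 0.0099
```

Run:
```python
from h import *
H=np.array([.646,.351])
plan(*arc((.611,.121),H,0,[40,44,48,52,56,60,64],.195))
```

```text
at [0.4708 0.1976 0.1967] yaw 140.1 t 5.37 w 0.0099 F [-3.  -4.3  5.2] q [ 0.17  0.34  1.47 -0.01  1.32 -0.7 ]
(np.float64(0.4713), np.float64(0.1973), 0.195, 140) -> [-0.004, 0.001, 0.011] [0.0, 0.026, 0.004]
(np.float64(0.4611), np.float64(0.2099), 0.195, 136) -> [0.102, 0.022, 0.01] [0.001, 0.026, 0.137]
(np.float64(0.4517), np.float64(0.2231), 0.195, 132) -> [0.207, 0.049, 0.008] [0.002, 0.026, 0.271]
(np.float64(0.4432), np.float64(0.237), 0.195, 128) -> [0.31, 0.084, 0.007] [0.003, 0.026, 0.404]
(np.float64(0.4357), np.float64(0.2514), 0.195, 124) -> [0.41, 0.125, 0.005] [0.004, 0.026, 0.537]
(np.float64(0.4293), np.float64(0.2663), 0.195, 120) -> [0.506, 0.174, 0.004] [0.005, 0.026, 0.671]
(np.float64(0.4239), np.float64(0.2816), 0.195, 116) -> [0.599, 0.229, 0.003] [0.006, 0.026, 0.804]
```

Good fit. Same pattern again, twice.

send_rows --series '[0.1, 0.021, 0, 0, 0, 0.13, 0, 0.205, 0.048, 0, 0, 0, 0.265, 0, 0.31, 0.083, 0, 0, 0, 0.4, 0, 0.41, 0.124, 0, 0, 0, 0.53, 0, 0.505, 0.173, 0, 0, 0, 0.665, 0, 0.6, 0.228, 0, 0, 0, 0.8, 0, 0.6, 0.228, 0, 0, 0, 0.8, 0, 0.6, 0.228, 0, 0, 0, 0.8, 0]'

```text
clock: 6.03
eef_pos: [0.4236, 0.2818, 0.1966]
eef_rot: [0.007, 0.528, 0.849, -0.001]
contact_force: [-5.8, -2.2, 10.5]
width: 0.0101
```

Run:
```python
from h import *
H=np.array([.646,.351])
plan(*arc((.611,.121),H,0,[64,68,72,76,80,84,88],.195))
snap('wrist','wrist5');snap('scene','scene5')
```

```text
at [0.4236 0.2818 0.1966] yaw 116.2 t 6.03 w 0.0101 F [-5.8 -2.2 10.5] q [ 0.36  0.34  1.47 -0.01  1.33 -0.1 ]
(np.float64(0.4239), np.float64(0.2816), 0.195, 116) -> [-0.002, 0.001, 0.011] [0.011, 0.024, 0.008]
(np.float64(0.4196), np.float64(0.2973), 0.195, 112) -> [0.104, 0.022, 0.01] [0.012, 0.023, 0.142]
(np.float64(0.4164), np.float64(0.3132), 0.195, 108) -> [0.209, 0.05, 0.008] [0.013, 0.023, 0.275]
(np.float64(0.4144), np.float64(0.3293), 0.195, 104) -> [0.311, 0.085, 0.007] [0.014, 0.022, 0.408]
(np.float64(0.4134), np.float64(0.3455), 0.195, 100) -> [0.411, 0.127, 0.006] [0.015, 0.022, 0.542]
(np.float64(0.4136), np.float64(0.3618), 0.195, 96) -> [0.508, 0.176, 0.005] [0.015, 0.021, 0.675]
(np.float64(0.4149), np.float64(0.378), 0.195, 92) -> [0.601, 0.232, 0.005] [0.016, 0.021, 0.808]
```

View pics/scene5.png

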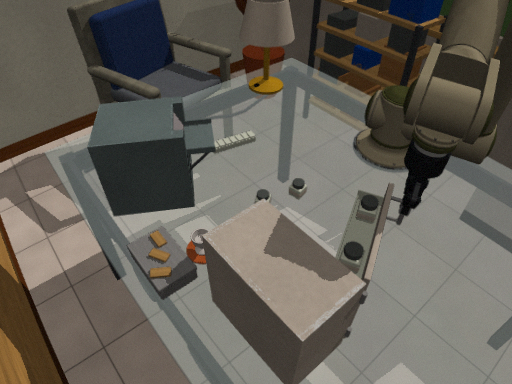

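send_rows --series '[0.1, 0.021, 0, 0, 0, 0.13, 0, 0.205, 0.048, 0, 0, 0, 0.265, 0, 0.31, 0.083, 0, 0, 0, 0.4, 0, 0.41, 0.124, 0, 0, 0, 0.53, 0, 0.505, 0.173, 0, 0, 0, 0.665, 0, 0.6, 0.228, 0, 0, 0, 0.8, 0, 0.6, 0.228, 0, 0, 0, 0.8, 0]'

```text
clock: 6.72
eef_pos: [0.4148, 0.3794, 0.1966]
eef_rot: [0.006, 0.694, 0.72, 0.001]
contact_force: [-6.3, 1.1, 9.2]
width: 0.0101
```

Run:
```python
from h import *
H=np.array([.646,.351])
plan(*arc((.611,.121),H,0,[88,91,94,97,99],.195))
```

```text
at [0.4148 0.3794 0.1966] yaw 92.2 t 6.72 w 0.0101 F [-6.3  1.1  9.2] q [ 0.54  0.43  1.33 -0.01  1.38  0.5 ]
(np.float64(0.4149), np.float64(0.378), 0.195, 92) -> [-0.009, 0.0, 0.011] [0.02, 0.012, 0.005]
(np.float64(0.4166), np.float64(0.39), 0.195, 89) -> [0.07, 0.015, 0.011] [0.02, 0.012, 0.105]
(np.float64(0.419), np.float64(0.402), 0.195, 86) -> [0.15, 0.034, 0.01] [0.02, 0.011, 0.205]
(np.float64(0.422), np.float64(0.4138), 0.195, 83) -> [0.227, 0.057, 0.01] [0.021, 0.011, 0.305]
(np.float64(0.4243), np.float64(0.4215), 0.195, 81) -> [0.278, 0.074, 0.01] [0.021, 0.011, 0.372]
```

send_rows --series '[0.07, 0.015, 0, 0, 0, 0.105, 0, 0.15, 0.034, 0, 0, 0, 0.205, 0, 0.23, 0.057, 0, 0, 0, 0.305, 0, 0.23, 0.057, 0, 0, 0, 0.305, 0, 0.23, 0.057, 0, 0, 0, 0.305, 35, 0.23, 0.057, 0, 0, 0, 0.305, 35, 0.23, 0.057, 0, 0, 0, 0.305, 35, 0.23, 0.057, 0, 0, 0, 0.305, 35, 0.23, 0.057, -0.3, 0, 0, 0.305, 35, 0.23, 0.057, -0.8, 0, 0, 0.305, 35, 0.23, 0.057, -0.8, 0, 0, 0.305, 35, 0.23, 0.057, -0.8, 0, 0, 0.305, 35, 0.23, 0.057, -0.8, 0, 0, 0.305, 35]'

```text
clock: 7.8
eef_pos: [0.4213, 0.415, 0.3187]
eef_rot: [0.006, 0.749, 0.663, 0.004]
contact_force: [-0.7, -0.5, -0.8]
width: 0.0352
```

Run:
```python
from h import *
plan()
snap('wrist','wrist6');snap('scene','scene6');snap('side','side6')
```

```text
at [0.4213 0.415  0.3187] yaw 83.0 t 7.8 w 0.0352 F [-0.7 -0.5 -0.8] q [ 0.58  0.41  1.   -0.01  1.72  0.7 ]
```

View pics/scene6.png

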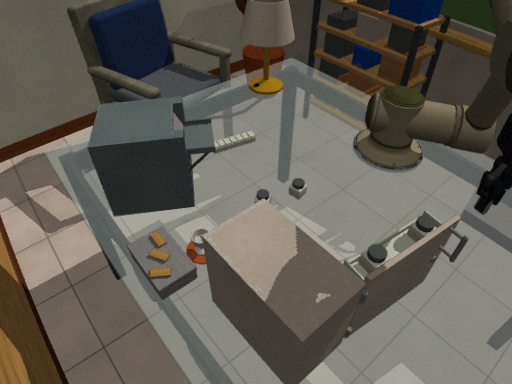

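View pics/side6.png

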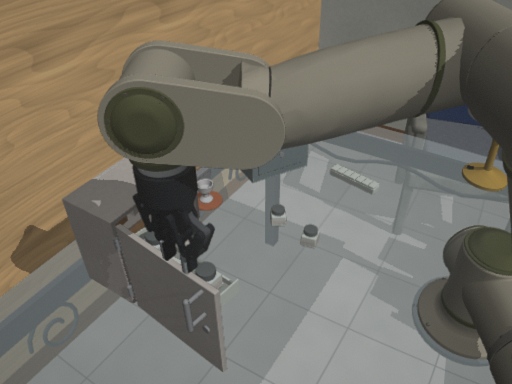

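View pics/wrist6.png

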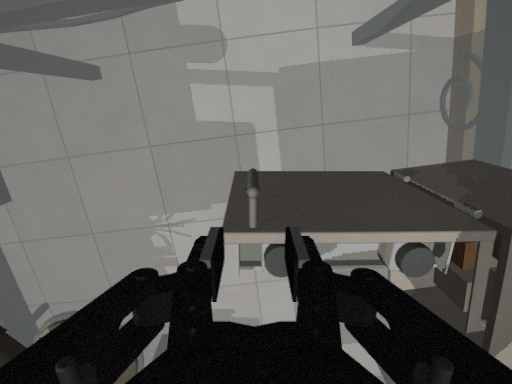

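Run:
```python
from h import *
sc=snap('scene');w=snap('wrist')
cv2.imwrite('pics/c7.png',cv2.resize(sc['img'][190:300,340:480],None,fx=5,fy=5,interpolation=cv2.INTER_CUBIC))
cv2.imwrite('pics/w7.png',cv2.resize(w['img'][160:320,220:512],None,fx=2.7,fy=2.7,interpolation=cv2.INTER_CUBIC))
```

```text
(no output)
```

View pics/c7.png

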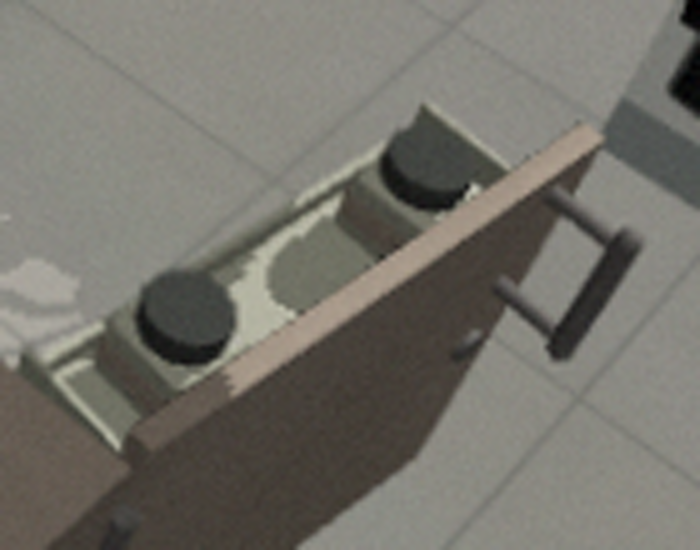

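View pics/w7.png

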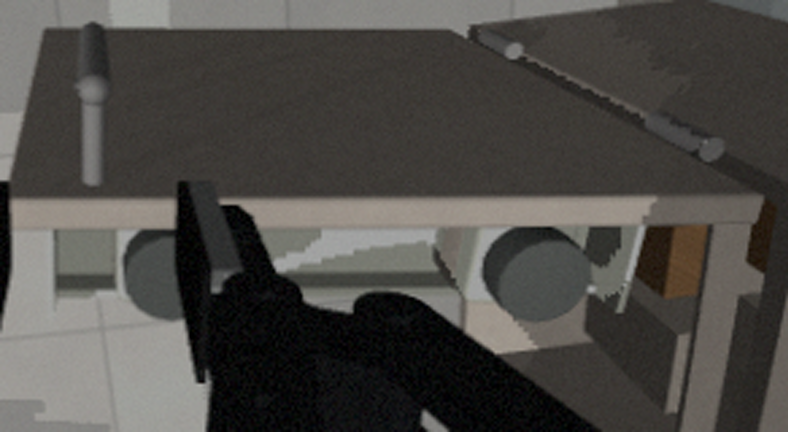

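Run:
```python
from h import *
sc=snap('scene');w=snap('wrist')
print(onz(sc,[(426,222.6),(377.2,251.6)],.226).round(4))
print(onz(w,[(286.7,260.7),(419.3,260.7)],.226).round(4))
# door top edge outer/inner
z=lambda x,y:(220+x/2.7,160+y/2.7)
print('door top outer L/R, inner L/R',onz(w,[z(12,199),z(760,194),z(12,226),z(760,218)],.238).round(4))
e=lambda x,y:(340+x/5,190+y/5)
print('scene outer tip, inner tip, inner root',onz(sc,[e(605,140),e(587,122),e(130,435)],.238).round(4))
```

```text
[[0.4456 0.3399 0.226 ]
 [0.5795 0.3187 0.226 ]]
[[0.4431 0.3392 0.226 ]
 [0.5744 0.3211 0.226 ]]
door top outer L/R, inner L/R [[0.3896 0.3816 0.238 ]
 [0.6439 0.3494 0.238 ]
 [0.388  0.3717 0.238 ]
 [0.6455 0.3399 0.238 ]]
scene outer tip, inner tip, inner root [[0.391  0.384  0.238 ]
 [0.3877 0.3741 0.238 ]
 [0.6466 0.3424 0.238 ]]
```

Run:
```python
from h import *
plan((.4445,.3393,.29,83),(.4445,.3393,.19,83))
```

```text
at [0.4207 0.4148 0.3155] yaw 83.0 t 8.15 w 0.0349 F [-0.7 -0.3 -0.2] q [ 0.58  0.41  1.   -0.01  1.72  0.7 ]
(0.4445, 0.3393, 0.29, 83) -> [-0.479, 0.217, 0.175] [0.019, 0.011, 0.0]
(0.4445, 0.3393, 0.19, 83) -> [-0.475, 0.211, 0.842] [0.019, 0.011, 0.0]
```

send_rows --series '[-0.48, 0.215, 0.15, 0.02, 0.01, 0, 50, -0.48, 0.215, 0.15, 0.02, 0.01, 0, 50, -0.48, 0.215, 0.15, 0.02, 0.01, 0, 50, -0.48, 0.215, 0.15, 0.02, 0.01, 0, 50, -0.48, 0.215, 0.15, 0.02, 0.01, 0, 50]'

```text
clock: 8.57
eef_pos: [0.4442, 0.3395, 0.2939]
eef_rot: [-0.0, 0.749, 0.663, -0.0]
contact_force: [0.3, 1.0, 0.1]
width: 0.0499
```

Run:
```python
from h import *
plan((.4445,.3393,.19,83))
w=snap('wrist','wrist8')
```

```text
at [0.4442 0.3395 0.2939] yaw 83.0 t 8.57 w 0.0499 F [0.3 1.  0.1] q [ 0.44  0.36  1.15 -0.    1.63  0.56]
(0.4445, 0.3393, 0.19, 83) -> [-0.001, 0.003, 0.693] [-0.001, 0.001, -0.0]
```

View pics/wrist8.png

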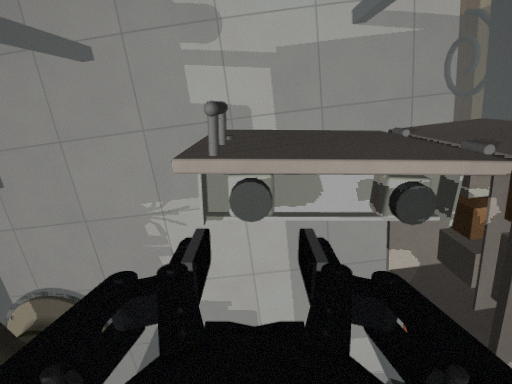

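Run:
```python
from h import *
w=snap('wrist')
print(onz(w,[(251.5,199.5),(411.5,203)],.226).round(4))
print('walls in: left,right @.204',onz(w,[(203,215),(452,213)],.19).round(4))
print(proj(w,[[.4445,.3395,.226]]))
```

```text
[[0.4407 0.3397 0.226 ]
 [0.5725 0.3204 0.226 ]]
walls in: left,right @.204 [[0.3898 0.3169 0.19  ]
 [0.6345 0.2885 0.19  ]]
[[256.1064764  199.22995827]]
```

send_rows --series '[0, -0.012, 0.2, 0, 0, 0, 50, 0, -0.012, 0.45, 0, 0, 0, 50, 0, -0.012, 0.69, 0, 0, 0, 50, 0, -0.012, 0.69, 0, 0, 0, 50, 0, -0.012, 0.69, 0, 0, 0, 50]'

```text
clock: 9.08
eef_pos: [0.4416, 0.341, 0.1904]
eef_rot: [-0.0, 0.748, 0.664, -0.001]
contact_force: [0.6, 0.1, 0.8]
width: 0.0501
```

Run:
```python
from h import *
plan()
sc=snap('scene')
cv2.imwrite('pics/c9.png',cv2.resize(sc['img'][150:300,340:500],None,fx=4,fy=4,interpolation=cv2.INTER_CUBIC))
```

```text
at [0.4416 0.341  0.1904] yaw 83.2 t 9.08 w 0.0501 F [0.6 0.1 0.8] q [ 0.45  0.43  1.34 -0.    1.37  0.57]
```

View pics/c9.png

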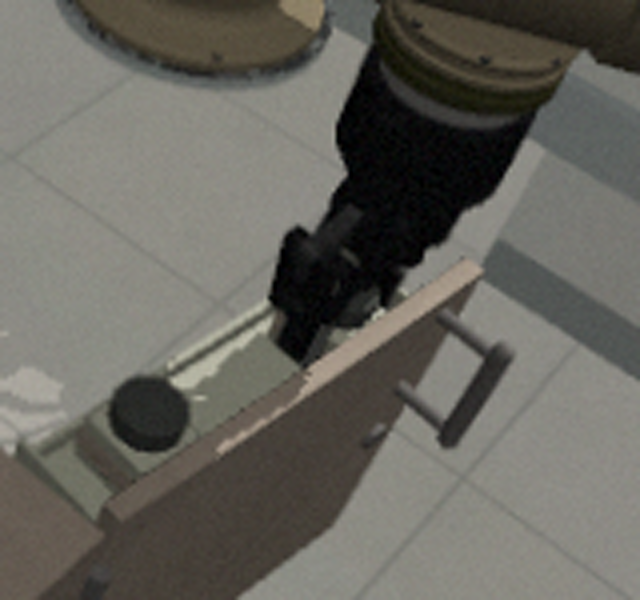

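send_rows --series '[0, 0, 0, 0, 0, 0, 0, 0, 0, 0, 0, 0, 0, 0, 0, 0, 0, 0, 0, 0, 0, 0, 0, 0, 0, 0, 0, 0, 0, 0, -0.1, 0, 0, 0, 0, 0, 0, -0.3, 0, 0, 0, 0, 0, 0, -0.6, 0, 0, 0, 0, 0, 0, -0.9, 0, 0, 0, 0, 0, 0, -0.9, 0, 0, 0, 0, 0, 0, -0.9, 0, 0, 0, 0]' --squeeze 40

```text
clock: 9.97
eef_pos: [0.4429, 0.3416, 0.3312]
eef_rot: [0.001, 0.748, 0.664, 0.005]
contact_force: [0.2, -0.3, -1.0]
width: 0.039
```

Run:
```python
from h import *
plan((.47,.21,.325,105),(.5,.06,.325,135),(.55,-.09,.325,150),(.595,-.246,.3,150))
```

```text
at [0.4429 0.3416 0.3312] yaw 83.1 t 9.97 w 0.039 F [ 0.2 -0.3 -1. ] q [ 0.45  0.35  1.07 -0.    1.72  0.56]
(0.47, 0.21, 0.325, 105) -> [-0.85, 0.283, 0.039] [0.017, -0.007, -0.728]
(0.5, 0.06, 0.325, 135) -> [-1.819, 0.601, 0.037] [0.019, -0.002, -1.728]
(0.55, -0.09, 0.325, 150) -> [-2.772, 1.052, 0.036] [0.02, 0.001, -2.228]
(0.595, -0.246, 0.3, 150) -> [-3.769, 1.472, 0.201] [0.02, 0.001, -2.228]
```

send_rows --series '[-0.4, 0.15, 0, 0, 0, -0.35, 0, -0.95, 0.32, 0.03, 0, 0, -0.75, 0, -0.95, 0.32, 0.03, 0, 0, -0.75, 0, -0.95, 0.32, 0.03, 0, 0, -0.75, 0, -0.95, 0.32, 0.03, 0, 0, -0.75, 0]'

```text
clock: 10.38
eef_pos: [0.4743, 0.1894, 0.3249]
eef_rot: [0.002, 0.605, 0.796, 0.003]
contact_force: [0.3, -0.5, 0.0]
width: 0.0392
```

Run:
```python
from h import *
plan((.5,.06,.325,135),(.55,-.09,.325,150),(.595,-.246,.3,150))
```

```text
at [0.4743 0.1894 0.3249] yaw 105.5 t 10.38 w 0.0392 F [ 0.3 -0.5  0. ] q [ 0.15  0.26  1.21  0.    1.66 -0.12]
(0.5, 0.06, 0.325, 135) -> [-0.877, -0.066, -0.001] [0.013, 0.003, -0.983]
(0.55, -0.09, 0.325, 150) -> [-1.93, -0.012, -0.001] [0.013, 0.005, -1.483]
(0.595, -0.246, 0.3, 150) -> [-3.012, -0.002, 0.166] [0.013, 0.005, -1.483]
```

send_rows --series '[-0.4, -0.02, 0, 0, 0, -0.4, 0, -0.98, -0.06, 0, 0, 0, -1, 0, -0.98, -0.06, 0, 0, 0, -1, 0, -0.98, -0.06, 0, 0, 0, -1, 0, -0.98, -0.06, 0, 0, 0, -1, 0, -0.98, -0.06, 0, 0, 0, -1, 0]'

```text
clock: 10.88
eef_pos: [0.505, 0.0435, 0.3234]
eef_rot: [0.002, 0.379, 0.925, 0.002]
contact_force: [0.4, 0.2, -1.6]
width: 0.0391
```

Run:
```python
from h import *
plan((.54,-.09,.325,150),(.595,-.246,.3,150))
w=snap('wrist','wrist10')
```

```text
at [0.505  0.0435 0.3234] yaw 135.5 t 10.88 w 0.0391 F [ 0.4  0.2 -1.6] q [-0.15  0.25  1.23  0.    1.66 -0.94]
(0.54, -0.09, 0.325, 150) -> [-0.791, -0.471, -0.012] [0.008, 0.004, -0.485]
(0.595, -0.246, 0.3, 150) -> [-1.781, -0.955, 0.154] [0.008, 0.004, -0.485]
```

View pics/wrist10.png

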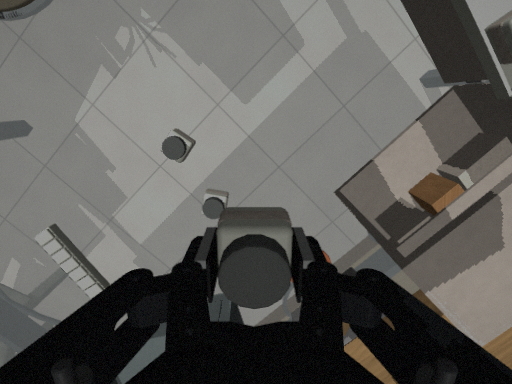

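send_rows --series '[-0.4, -0.25, 0, 0, 0, -0.3, 0, -0.85, -0.48, 0, 0, 0, -0.485, 0, -0.85, -0.48, 0, 0, 0, -0.485, 0, -0.85, -0.48, 0, 0, 0, -0.485, 0, -0.85, -0.48, 0, 0, 0, -0.485, 0, -0.85, -0.48, 0, 0, 0, -0.485, 0]'

```text
clock: 11.43
eef_pos: [0.5449, -0.0956, 0.3226]
eef_rot: [0.001, 0.262, 0.965, 0.002]
contact_force: [-0.5, 0.3, -1.4]
width: 0.0385
```

Run:
```python
from h import *
plan((.595,-.246,.28,150))
w=snap('wrist','wrist11');sd=snap('side')
cv2.imwrite('pics/s11.png',cv2.resize(sd['img'][50:200,200:340],None,fx=4,fy=4,interpolation=cv2.INTER_CUBIC))
```

```text
at [ 0.5449 -0.0956  0.3226] yaw 149.7 t 11.43 w 0.0385 F [-0.5  0.3 -1.4] q [-0.39  0.34  1.1   0.    1.7  -1.43]
(0.595, -0.246, 0.28, 150) -> [-0.794, -0.698, 0.281] [0.009, 0.002, -0.011]
```

View pics/wrist11.png

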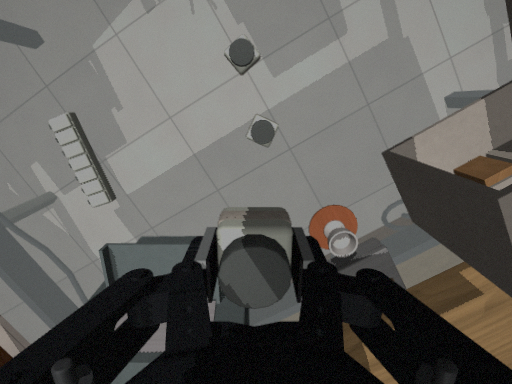

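View pics/s11.png

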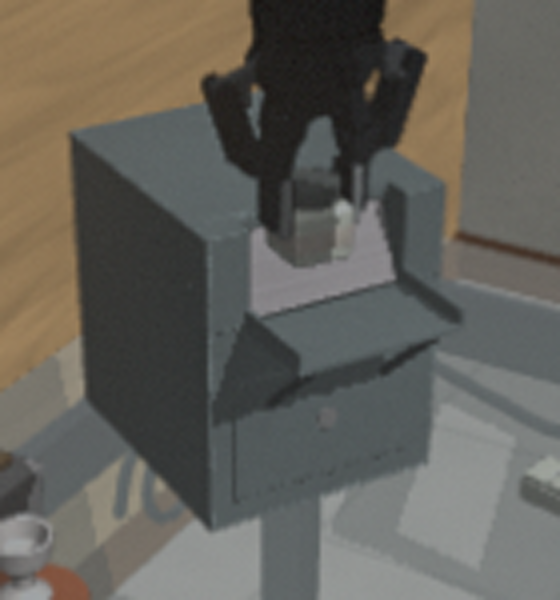

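Run:
```python
from h import *
sd=snap('side'); e=lambda x,y:(200+x/4,50+y/4)
p=onz(sd,[e(253,315),e(397,279)],.172);print('flap low edge',p.round(4),p.mean(0).round(4),np.linalg.norm(p[1]-p[0]),np.degrees(np.arctan2(*(p[0]-p[1])[[1,0]])))
p=onz(sd,[e(297,375),e(462,323)],.17);print('ledge front',p.round(4),p.mean(0).round(4),np.linalg.norm(p[1]-p[0]),np.degrees(np.arctan2(*(p[0]-p[1])[[1,0]])))
p=onz(sd,[e(205,238),e(445,180)],.245);print('box front top',p.round(4),p.mean(0).round(4),np.linalg.norm(p[1]-p[0]),np.degrees(np.arctan2(*(p[0]-p[1])[[1,0]])))
p=onz(sd,[e(212,531),e(428,462)],.0);print('box front bottom',p.round(4),p.mean(0).round(4),np.linalg.norm(p[1]-p[0]),np.degrees(np.arctan2(*(p[0]-p[1])[[1,0]])))
```

```text
flap low edge [[ 0.6615 -0.2258  0.172 ]
 [ 0.5981 -0.33    0.172 ]] [ 0.6298 -0.2779  0.172 ] 0.12192465377256481 58.69598731001331
ledge front [[ 0.5934 -0.1701  0.17  ]
 [ 0.5285 -0.2958  0.17  ]] [ 0.561 -0.233  0.17 ] 0.14143887811411487 62.68685313509946
box front top [[ 0.6772 -0.1878  0.245 ]
 [ 0.578  -0.361   0.245 ]] [ 0.6276 -0.2744  0.245 ] 0.19959850054512823 60.21907909727126
box front bottom [[ 0.6747 -0.1869  0.    ]
 [ 0.5756 -0.3592  0.    ]] [ 0.6251 -0.2731  0.    ] 0.1987133264483261 60.10272274176161
```

```bash
cat >> h.py <<'E'
M=np.array([.6265,-.2735]);U=np.array([np.cos(np.radians(-30)),np.sin(np.radians(-30))])
def led(u,z,yaw=150): p=M+U*u; return (round(p[0],4),round(p[1],4),z,yaw)
E
python3 - <<'E'
from h import *
plan(led(-.032,.27))
E
```

```text
at [ 0.5446 -0.0941  0.3236] yaw 149.9 t 11.58 w 0.0388 F [ 1.2  0.4 -1.5] q [-0.39  0.34  1.1   0.    1.7  -1.43]
(np.float64(0.5988), np.float64(-0.2575), 0.27, 150) -> [-0.858, -0.763, 0.356] [0.009, 0.005, -0.003]
```

send_rows --series '[-0.4, -0.35, 0.05, 0, 0, 0, 0, -0.86, -0.76, 0.2, 0, 0, 0, 0, -0.86, -0.76, 0.33, 0, 0, 0, 0, -0.86, -0.76, 0.33, 0, 0, 0, 0, -0.86, -0.76, 0.33, 0, 0, 0, 0, -0.86, -0.76, 0.33, 0, 0, 0, 0]'

```text
clock: 12.08
eef_pos: [0.5994, -0.2583, 0.2712]
eef_rot: [-0.0, 0.261, 0.965, 0.003]
contact_force: [0.6, 0.7, 0.1]
width: 0.0391
```

Run:
```python
from h import *
plan(led(-.032,.183))
w=snap('wrist','wrist12');sd=snap('side')
cv2.imwrite('pics/s12.png',cv2.resize(sd['img'][50:200,200:340],None,fx=4,fy=4,interpolation=cv2.INTER_CUBIC))
```

```text
at [ 0.5994 -0.2583  0.2712] yaw 149.8 t 12.08 w 0.0391 F [0.6 0.7 0.1] q [-0.59  0.55  0.9   0.    1.7  -1.63]
(np.float64(0.5988), np.float64(-0.2575), 0.183, 150) -> [0.005, -0.0, 0.588] [0.009, -0.003, -0.007]
```

View pics/wrist12.png

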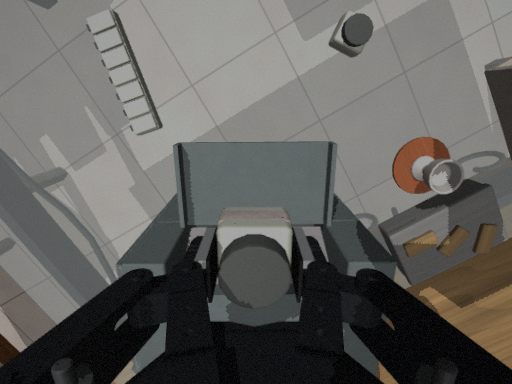

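View pics/s12.png

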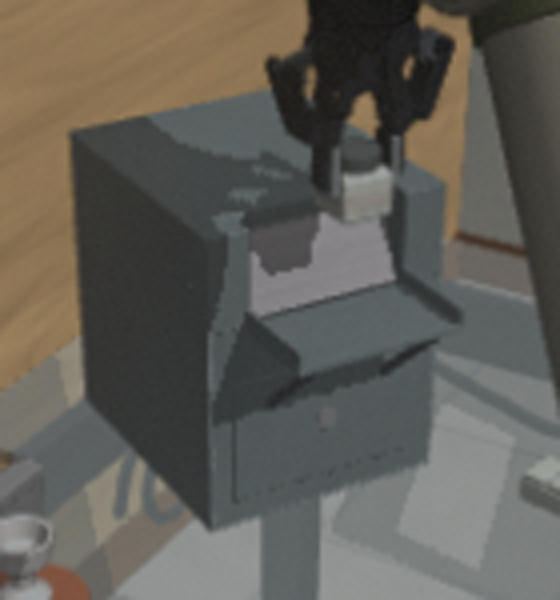

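Run:
```python
from h import *
w=snap('wrist')
p=onz(w,[(185,143),(328,143),(187,223),(329,223)],.17)[:,:2]-M
V=np.array([-U[1],U[0]]); print(np.c_[p@U,p@V].round(4))
plan(led(-.032,.183))
```

```text
[[-0.0742 -0.0611]
 [-0.074   0.068 ]
 [ 0.0044 -0.0651]
 [ 0.0049  0.0752]]
at [ 0.5995 -0.2554  0.2752] yaw 150.0 t 12.23 w 0.0391 F [-0.5  1.2 -1.1] q [-0.59  0.55  0.9   0.01  1.7  -1.63]
(np.float64(0.5988), np.float64(-0.2575), 0.183, 150) -> [-0.001, -0.018, 0.614] [0.009, 0.007, 0.0]
```

send_rows --series '[0, -0.01, 0.25, 0, 0, 0, 0, 0, -0.01, 0.45, 0, 0, 0, 0, 0, -0.01, 0.56, 0, 0, 0, 0, 0, -0.01, 0.6, 0, 0, 0, 0, 0, -0.01, 0.6, 0, 0, 0, 0]'

```text
clock: 12.65
eef_pos: [0.5993, -0.2543, 0.1872]
eef_rot: [0.003, 0.258, 0.966, 0.002]
contact_force: [0.3, 0.2, -0.8]
width: 0.0388
```

Run:
```python
from h import *
plan(led(-.032,.183),led(-.032,.25),led(-.076,.25),led(-.076,.187),led(.012,.187))
sd=snap('side')
cv2.imwrite('pics/s13.png',cv2.resize(sd['img'][50:200,200:340],None,fx=4,fy=4,interpolation=cv2.INTER_CUBIC))
```

```text
at [ 0.5993 -0.2543  0.1872] yaw 150.1 t 12.65 w 0.0388 F [ 0.3  0.2 -0.8] q [-0.58  0.59  1.07  0.01  1.48 -1.63]
(np.float64(0.5988), np.float64(-0.2575), 0.183, 150) -> [-0.007, -0.02, 0.028] [0.01, 0.011, 0.004]
(np.float64(0.5988), np.float64(-0.2575), 0.25, 150) -> [-0.01, -0.018, -0.419] [0.01, 0.011, 0.004]
(np.float64(0.5607), np.float64(-0.2355), 0.25, 150) -> [0.283, -0.017, -0.421] [0.01, 0.011, 0.004]
(np.float64(0.5607), np.float64(-0.2355), 0.187, 150) -> [0.286, -0.02, -0.001] [0.01, 0.011, 0.004]
(np.float64(0.6369), np.float64(-0.2795), 0.187, 150) -> [-0.301, -0.021, 0.003] [0.01, 0.011, 0.004]
```

View pics/s13.png

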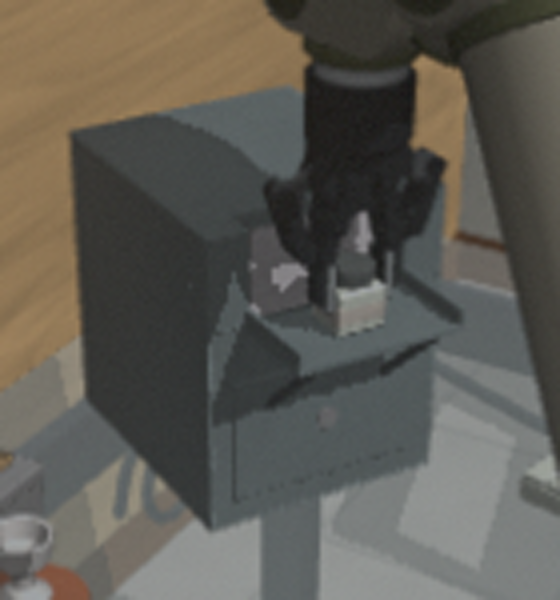

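send_rows --series '[0, 0, 0.022, 0, 0, 0, 0, 0, 0, 0.022, 0, 0, 0, 0, 0, 0, 0.022, 0, 0, 0, 56, 0, 0, 0.022, 0, 0, 0, 56, 0, 0, 0.022, 0, 0, 0, 56, 0, 0, -0.2, 0, 0, 0, 56, 0, 0, -0.44, 0, 0, 0, 56, 0, 0, -0.44, 0, 0, 0, 56, 0.3, 0, -0.44, 0, 0, 0, 30, 0.3, 0, -0.44, 0, 0, 0, 0, 0.3, 0, -0.44, 0, 0, 0, 0, 0.3, 0, -0.44, 0, 0, 0, 0]'

```text
clock: 13.7
eef_pos: [0.5605, -0.2325, 0.2537]
eef_rot: [0.005, 0.258, 0.966, 0.001]
contact_force: [-0.8, -0.0, 0.3]
width: 0.0079
```

Run:
```python
from h import *
plan(led(-.076,.187),led(-.045,.187),led(.012,.187))
w=snap('wrist','wrist14');sd=snap('side')
cv2.imwrite('pics/s14.png',cv2.resize(sd['img'][50:200,200:340],None,fx=4,fy=4,interpolation=cv2.INTER_CUBIC))
```

```text
at [ 0.5605 -0.2325  0.2537] yaw 150.1 t 13.7 w 0.0079 F [-0.8 -0.   0.3] q [-0.59  0.47  1.09  0.01  1.57 -1.64]
(np.float64(0.5607), np.float64(-0.2355), 0.187, 150) -> [-0.007, -0.019, 0.445] [0.009, 0.016, 0.004]
(np.float64(0.5875), np.float64(-0.251), 0.187, 150) -> [-0.214, -0.02, 0.446] [0.009, 0.016, 0.004]
(np.float64(0.6369), np.float64(-0.2795), 0.187, 150) -> [-0.594, -0.02, 0.449] [0.009, 0.016, 0.004]
```

View pics/s14.png

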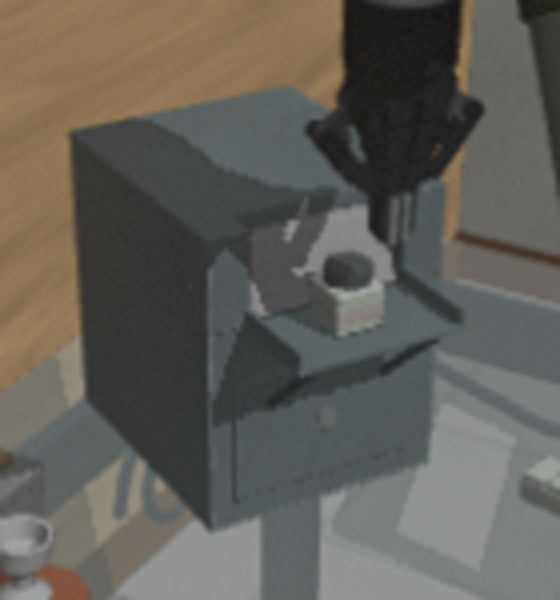

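View pics/wrist14.png

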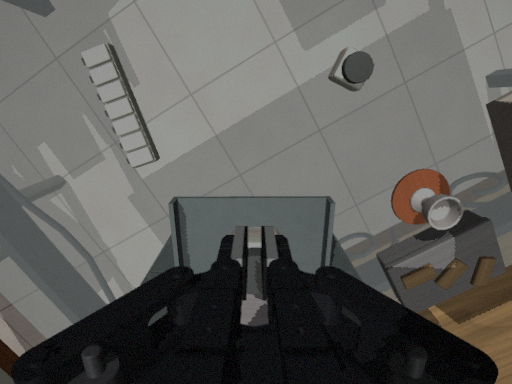

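send_rows --series '[0, -0.01, 0.2, 0, 0, 0, 0, 0, -0.01, 0.445, 0, 0, 0, 0, 0, -0.01, 0.445, 0, 0, 0, 0, -0.07, -0.01, 0.445, 0, 0, 0, 0, -0.14, -0.01, 0.445, 0, 0, 0, 0, -0.21, -0.01, 0.445, 0, 0, 0, 0, -0.28, -0.01, 0.445, 0, 0, 0, 0, -0.35, -0.01, 0.445, 0, 0, 0, 0, -0.42, -0.01, 0.445, 0, 0, 0, 0, -0.49, -0.01, 0.445, 0, 0, 0, 0, -0.55, -0.01, 0.445, 0, 0, 0, 0, -0.585, -0.01, 0.445, 0, 0, 0, 0, -0.585, -0.01, 0.445, 0, 0, 0, 0, -0.585, -0.01, 0.445, 0, 0, 0, 0]'

```text
clock: 14.97
eef_pos: [0.6372, -0.2781, 0.1882]
eef_rot: [0.005, 0.258, 0.966, 0.001]
contact_force: [-1.5, 0.2, 1.1]
width: 0.0001
```

Run:
```python
from h import *
plan(led(-.08,.187),led(-.1,.27))
sd=snap('side');w=snap('wrist','wrist15')
cv2.imwrite('pics/s15.png',cv2.resize(sd['img'][50:200,200:340],None,fx=4,fy=4,interpolation=cv2.INTER_CUBIC))
```

```text
at [ 0.6372 -0.2781  0.1882] yaw 150.1 t 14.97 w 0.0001 F [-1.5  0.2  1.1] q [-0.58  0.67  0.91  0.01  1.55 -1.63]
(np.float64(0.5572), np.float64(-0.2335), 0.187, 150) -> [0.611, -0.008, 0.002] [0.009, 0.018, 0.004]
(np.float64(0.5399), np.float64(-0.2235), 0.27, 150) -> [0.739, -0.005, -0.552] [0.009, 0.018, 0.004]
```

View pics/s15.png

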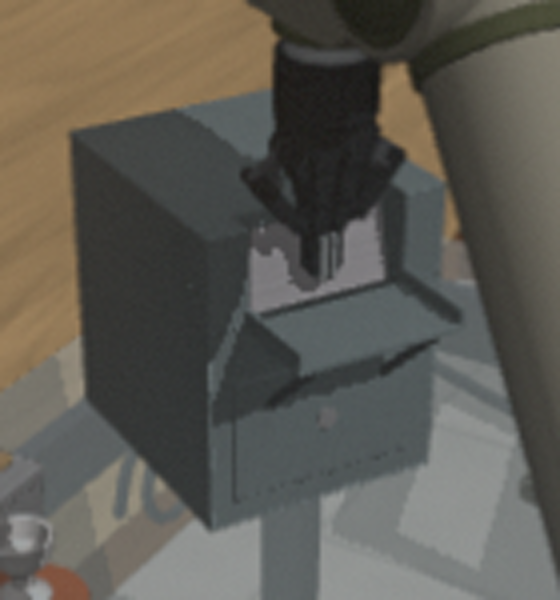

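send_rows --series '[0.2, 0, 0, 0, 0, 0, 0, 0.45, 0, 0, 0, 0, 0, 0, 0.65, 0, -0.1, 0, 0, 0, 0, 0.74, 0, -0.4, 0, 0, 0, 0, 0.74, 0, -0.7, 0, 0, 0, 0, 0.74, 0.3, -0.8, 0, 0, 0.2, 50, 0.74, 0.65, -0.8, 0, 0, 0.4, 50, 0.74, 1, -0.8, 0, 0, 0.6, 50, 0.74, 1, -0.8, 0, 0, 0.8, 50, 0.74, 1, -0.8, 0, 0, 1, 50, 0.74, 1, -0.8, 0, 0, 1, 50]'

```text
clock: 15.98
eef_pos: [0.6144, -0.0908, 0.3081]
eef_rot: [0.005, 0.5, 0.866, 0.002]
contact_force: [-0.1, -0.3, 0.3]
width: 0.0505
```

Run:
```python
from h import *
plan((.6,.05,.32,91),(.6,.2,.32,83),(.577,.32,.31,83))
sd=snap('side')
cv2.imwrite('pics/s16.png',cv2.resize(sd['img'][50:250,180:340],None,fx=3,fy=3,interpolation=cv2.INTER_CUBIC))
```

```text
at [ 0.6144 -0.0908  0.3081] yaw 120.1 t 15.98 w 0.0505 F [-0.1 -0.3  0.3] q [-0.34  0.47  0.93  0.    1.73 -0.86]
(0.6, 0.05, 0.32, 91) -> [0.86, 0.388, -0.081] [0.02, 0.006, 0.969]
(0.6, 0.2, 0.32, 83) -> [1.725, 0.888, -0.081] [0.02, 0.005, 1.235]
(0.577, 0.32, 0.31, 83) -> [2.495, 1.156, -0.016] [0.02, 0.005, 1.235]
```

View pics/s16.png

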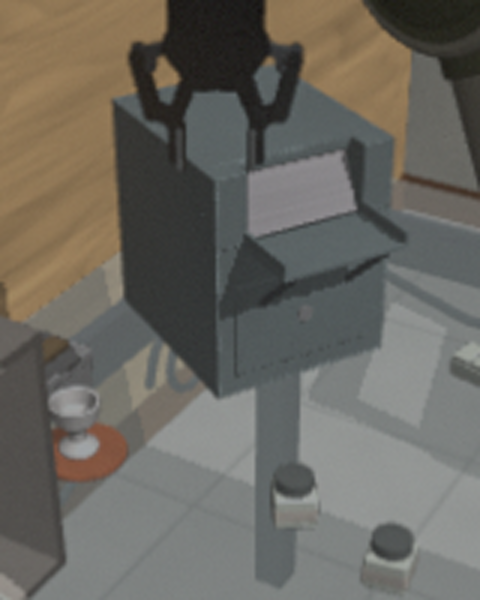

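Tub 1 is inside, flap shut and ledge clear. Back to the rack.

send_rows --series '[0.3, 0.13, -0.04, 0, 0, 0.3, 50, 0.6, 0.26, -0.08, 0.02, 0, 0.6, 50, 0.95, 0.45, -0.08, 0.02, 0, 0.97, 50, 0.95, 0.45, -0.08, 0.02, 0, 0.97, 50, 0.95, 0.45, -0.08, 0.02, 0, 0.97, 50, 0.95, 0.45, -0.08, 0.02, 0, 0.97, 50]'

```text
clock: 16.53
eef_pos: [0.5998, 0.066, 0.3205]
eef_rot: [0.002, 0.698, 0.716, -0.001]
contact_force: [1.0, -0.7, 0.8]
width: 0.0498
```

Run:
```python
from h import *
plan((.6,.2,.32,83),(.577,.32,.31,83))
```

```text
at [0.5998 0.066  0.3205] yaw 91.4 t 16.53 w 0.0498 F [ 1.  -0.7  0.8] q [-0.08  0.44  0.95 -0.    1.75 -0.11]
(0.6, 0.2, 0.32, 83) -> [0.893, 0.023, 0.0] [0.003, 0.007, 0.28]
(0.577, 0.32, 0.31, 83) -> [1.697, -0.111, 0.064] [0.003, 0.007, 0.28]
```

send_rows --series '[0.3, 0, 0, 0, 0, 0.2, 50, 0.6, 0, 0, 0, 0, 0.28, 50, 0.98, -0.03, 0, 0, 0, 0.28, 50, 0.98, -0.03, 0, 0, 0, 0.28, 50, 0.98, -0.03, 0, 0, 0, 0.28, 50, 0.98, -0.03, 0, 0, 0, 0.28, 50]'

```text
clock: 17.03
eef_pos: [0.5919, 0.2121, 0.3198]
eef_rot: [0.002, 0.748, 0.664, -0.001]
contact_force: [0.4, -0.4, -0.5]
width: 0.0497
```

Run:
```python
from h import *
plan((.577,.32,.31,83))
```

```text
at [0.5919 0.2121 0.3198] yaw 83.2 t 17.03 w 0.0497 F [ 0.4 -0.4 -0.5] q [ 0.16  0.49  0.87 -0.    1.78  0.28]
(0.577, 0.32, 0.31, 83) -> [0.703, -0.184, 0.062] [0.003, 0.007, 0.006]
```

send_rows --series '[0.35, -0.09, 0, 0, 0, 0, 50, 0.7, -0.18, 0.06, 0, 0, 0, 50, 0.7, -0.18, 0.06, 0, 0, 0, 50, 0.7, -0.18, 0.06, 0, 0, 0, 50, 0.7, -0.18, 0.06, 0, 0, 0, 50]'

```text
clock: 17.45
eef_pos: [0.5782, 0.3183, 0.3099]
eef_rot: [0.002, 0.748, 0.664, -0.001]
contact_force: [0.2, -0.0, -1.1]
width: 0.0501
```

Run:
```python
from h import *
w=snap('wrist','wrist17')
cv2.imwrite('pics/w17.png',cv2.resize(w['img'][120:300,150:380],None,fx=3,fy=3,interpolation=cv2.INTER_CUBIC))
plan((.577,.32,.19,83))
```

```text
at [0.5784 0.3175 0.3103] yaw 83.1 t 17.5 w 0.0499 F [ 0.3 -0.1 -0.3] q [ 0.32  0.56  0.78 -0.    1.81  0.44]
(0.577, 0.32, 0.19, 83) -> [0.019, -0.013, 0.802] [0.003, 0.009, 0.005]
```

View pics/w17.png

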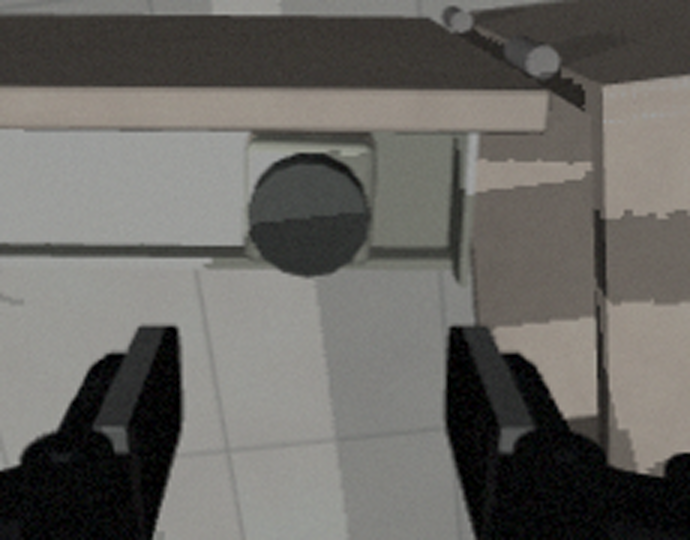

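Run:
```python
from h import *
w=snap('wrist')
p=onz(w,[(253.3,191.7)],.226)[0];print(p)
plan((p[0],.3195,.19,83))
```

```text
[0.5768528  0.31814677 0.226     ]
at [0.5785 0.3173 0.3106] yaw 83.1 t 17.55 w 0.05 F [ 0.4 -0.3  0.2] q [ 0.32  0.56  0.78 -0.    1.81  0.44]
(np.float64(0.5768527971153298), 0.3195, 0.19, 83) -> [0.017, -0.015, 0.804] [0.004, 0.008, 0.003]
```

send_rows --series '[0.015, -0.015, 0.25, 0, 0, 0, 50, 0.015, -0.015, 0.5, 0, 0, 0, 50, 0.015, -0.015, 0.75, 0, 0, 0, 50, 0.015, -0.015, 0.8, 0, 0, 0, 50, 0.015, -0.015, 0.8, 0, 0, 0, 50, 0.015, -0.015, 0.8, 0, 0, 0, 0, 0.015, -0.015, 0.8, 0, 0, 0, 0, 0.015, -0.015, 0.8, 0, 0, 0, 0, 0.015, -0.015, 0.8, 0, 0, 0, 0]'

```text
clock: 18.3
eef_pos: [0.5775, 0.3193, 0.1928]
eef_rot: [0.003, 0.748, 0.663, 0.001]
contact_force: [0.8, -1.0, 4.9]
width: 0.0389
```

send_rows --series '[0, 0, -0.1, 0, 0, 0, 0, 0, 0, -0.3, 0, 0, 0, 0, 0, 0, -0.6, 0, 0, 0, 0, 0, 0, -0.9, 0, 0, 0, 0, 0, 0, -0.9, 0, 0, 0, 0, 0, 0, -0.9, 0, 0, 0, 0]'

```text
clock: 18.8
eef_pos: [0.5772, 0.3201, 0.3321]
eef_rot: [0.005, 0.748, 0.663, 0.005]
contact_force: [0.5, 0.1, -2.8]
width: 0.0394
```

Run:
```python
from h import *
plan((.56,.19,.32,100),(.56,.05,.325,125),(.56,-.09,.32,150))
sc=snap('scene','scene18')
```

```text
at [0.5772 0.3201 0.3321] yaw 83.1 t 18.8 w 0.0394 F [ 0.5  0.1 -2.8] q [ 0.33  0.55  0.73 -0.01  1.85  0.45]
(0.56, 0.19, 0.32, 100) -> [-0.875, -0.011, 0.08] [0.025, 0.002, -0.563]
(0.56, 0.05, 0.325, 125) -> [-1.801, 0.101, 0.047] [0.024, 0.008, -1.397]
(0.56, -0.09, 0.32, 150) -> [-2.728, 0.213, 0.081] [0.023, 0.013, -2.23]
```

View pics/scene18.png

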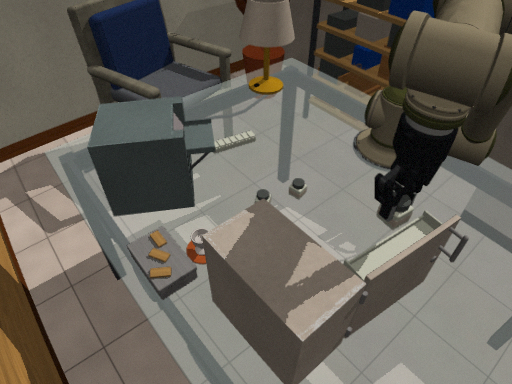

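Held; the rack is empty now.

send_rows --series '[-0.3, 0, 0, 0, 0, -0.25, 0, -0.6, 0, 0, 0.02, 0, -0.5, 0, -0.95, 0, 0.05, 0.02, 0, -0.8, 0, -0.95, 0, 0.05, 0.02, 0, -0.8, 0, -0.95, 0, 0.05, 0.02, 0, -0.8, 0, -0.95, 0, 0.05, 0.02, 0, -0.8, 0]'

```text
clock: 19.35
eef_pos: [0.5594, 0.1775, 0.3201]
eef_rot: [-0.001, 0.595, 0.804, -0.003]
contact_force: [0.8, 1.0, 0.2]
width: 0.0392
```

Run:
```python
from h import *
plan((.56,.04,.32,130),(.56,-.09,.32,150))
```

```text
at [0.5594 0.1775 0.3201] yaw 107.0 t 19.35 w 0.0392 F [0.8 1.  0.2] q [ 0.11  0.41  1.   -0.    1.74 -0.19]
(0.56, 0.04, 0.32, 130) -> [-0.878, -0.263, 0.004] [-0.013, 0.001, -0.768]
(0.56, -0.09, 0.32, 150) -> [-1.707, -0.516, 0.007] [-0.013, -0.001, -1.435]
```

send_rows --series '[-0.3, -0.1, 0, 0, 0, -0.25, 0, -0.6, -0.2, 0, 0, 0, -0.5, 0, -0.95, -0.28, 0, 0, 0, -0.8, 0, -0.95, -0.28, 0, 0, 0, -0.8, 0, -0.95, -0.28, 0, 0, 0, -0.8, 0, -0.95, -0.28, 0, 0, 0, -0.8, 0]'

```text
clock: 19.85
eef_pos: [0.5609, 0.0285, 0.3194]
eef_rot: [-0.003, 0.416, 0.909, -0.003]
contact_force: [-0.3, 0.5, -1.4]
width: 0.0393
```

Run:
```python
from h import *
plan((.57,-.11,.31,150),led(-.034,.28))
```

```text
at [0.5609 0.0285 0.3194] yaw 130.8 t 19.85 w 0.0393 F [-0.3  0.5 -1.4] q [-0.16  0.36  1.08 -0.    1.71 -0.87]
(0.57, -0.11, 0.31, 150) -> [-0.738, -0.557, 0.065] [-0.014, -0.008, -0.64]
(np.float64(0.5971), np.float64(-0.2565), 0.28, 150) -> [-1.596, -1.057, 0.266] [-0.014, -0.008, -0.64]
```

send_rows --series '[-0.25, -0.2, 0, 0, 0, -0.25, 0, -0.5, -0.4, 0, 0, 0, -0.5, 0, -0.78, -0.57, 0.05, 0, 0, -0.64, 0, -0.78, -0.57, 0.05, 0, 0, -0.64, 0, -0.78, -0.57, 0.05, 0, 0, -0.64, 0, -0.78, -0.57, 0.05, 0, 0, -0.64, 0]'

```text
clock: 20.35
eef_pos: [0.5731, -0.1154, 0.3111]
eef_rot: [-0.004, 0.259, 0.966, -0.002]
contact_force: [-0.2, 0.4, -0.3]
width: 0.0391
```

Run:
```python
from h import *
plan(led(-.034,.265))
```

```text
at [ 0.5731 -0.1154  0.3111] yaw 149.9 t 20.35 w 0.0391 F [-0.2  0.4 -0.3] q [-0.4   0.41  1.03 -0.01  1.71 -1.45]
(np.float64(0.5971), np.float64(-0.2565), 0.265, 150) -> [-0.612, -0.732, 0.307] [-0.012, -0.014, -0.002]
```

send_rows --series '[-0.3, -0.35, 0, 0, 0, 0, 0, -0.6, -0.72, 0.1, 0, 0, 0, 0, -0.61, -0.73, 0.3, -0.01, -0.01, 0, 0, -0.61, -0.73, 0.3, -0.01, -0.01, 0, 0, -0.61, -0.73, 0.5, -0.01, -0.01, 0, 0, -0.61, -0.73, 0.7, -0.01, -0.01, 0, 0, -0.61, -0.73, 0.8, -0.01, -0.01, 0, 0, -0.61, -0.73, 0.81, -0.01, -0.01, 0, 0]'

```text
clock: 21.02
eef_pos: [0.5961, -0.2532, 0.1863]
eef_rot: [-0.004, 0.259, 0.966, 0.001]
contact_force: [-0.2, 0.0, 0.1]
width: 0.039
```

Run:
```python
from h import *
plan(led(-.034,.186),led(-.034,.25),led(-.078,.25))
sd=snap('side')
cv2.imwrite('pics/s19.png',cv2.resize(sd['img'][50:200,200:340],None,fx=4,fy=4,interpolation=cv2.INTER_CUBIC))
```

```text
at [ 0.5961 -0.2532  0.1863] yaw 150.0 t 21.02 w 0.039 F [-0.2  0.   0.1] q [-0.58  0.59  1.07 -0.    1.49 -1.63]
(np.float64(0.5971), np.float64(-0.2565), 0.186, 150) -> [-0.017, -0.015, 0.002] [-0.0, -0.016, 0.001]
(np.float64(0.5971), np.float64(-0.2565), 0.25, 150) -> [-0.013, -0.015, -0.425] [-0.0, -0.016, 0.001]
(np.float64(0.559), np.float64(-0.2345), 0.25, 150) -> [0.28, -0.015, -0.422] [-0.0, -0.016, 0.001]
```

View pics/s19.png

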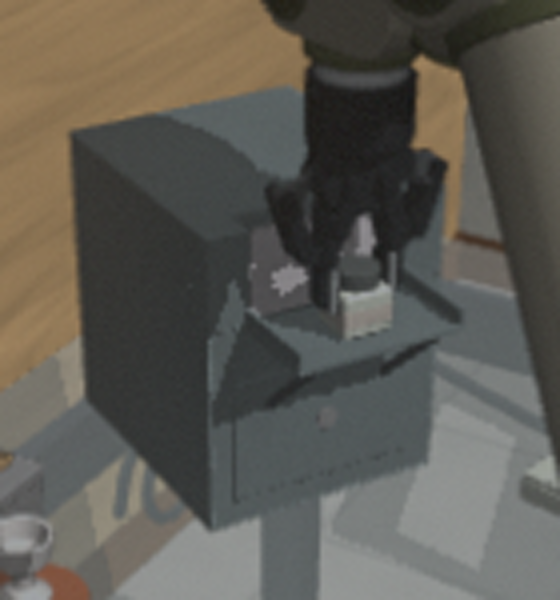

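send_rows --series '[0, 0, 0.012, 0, 0, 0, 0, 0, 0, 0.012, 0, 0, 0, 56, 0, 0, 0.012, 0, 0, 0, 56, 0, 0, 0.012, 0, 0, 0, 56, 0, 0, -0.2, 0, 0, 0, 56, 0, 0, -0.44, 0, 0, 0, 56, 0, 0, -0.44, 0, 0, 0, 56, 0.3, 0, -0.44, 0, 0, 0, 30, 0.3, 0, -0.44, 0, 0, 0, 0, 0.3, 0, -0.44, 0, 0, 0, 0, 0.3, 0, -0.44, 0, 0, 0, 0]'

```text
clock: 21.98
eef_pos: [0.5584, -0.2318, 0.2558]
eef_rot: [-0.001, 0.259, 0.966, 0.0]
contact_force: [0.2, 0.8, -0.0]
width: 0.0078
```

Run:
```python
from h import *
plan(led(-.08,.188),led(.011,.188))
sd=snap('side')
cv2.imwrite('pics/s20.png',cv2.resize(sd['img'][50:200,200:340],None,fx=4,fy=4,interpolation=cv2.INTER_CUBIC))
```

```text
at [ 0.5584 -0.2318  0.2558] yaw 150.0 t 21.98 w 0.0078 F [ 0.2  0.8 -0. ] q [-0.59  0.47  1.09 -0.    1.59 -1.64]
(np.float64(0.5572), np.float64(-0.2335), 0.188, 150) -> [0.0, -0.014, 0.452] [-0.001, -0.004, 0.001]
(np.float64(0.636), np.float64(-0.279), 0.188, 150) -> [-0.606, -0.014, 0.451] [-0.001, -0.004, 0.001]
```

View pics/s20.png

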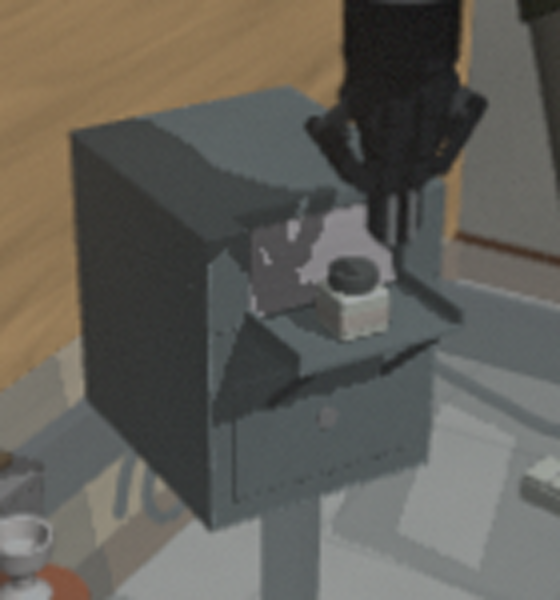

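send_rows --series '[0, -0.01, 0.2, 0, 0, 0, 0, 0, -0.01, 0.45, 0, 0, 0, 0, 0, -0.01, 0.45, 0, 0, 0, 0, -0.07, -0.01, 0.45, 0, 0, 0, 0, -0.14, -0.01, 0.45, 0, 0, 0, 0, -0.21, -0.01, 0.45, 0, 0, 0, 0, -0.28, -0.01, 0.45, 0, 0, 0, 0, -0.35, -0.01, 0.45, 0, 0, 0, 0, -0.42, -0.01, 0.45, 0, 0, 0, 0, -0.49, -0.01, 0.45, 0, 0, 0, 0, -0.56, -0.01, 0.45, 0, 0, 0, 0, -0.6, -0.01, 0.45, 0, 0, 0, 0, -0.605, -0.01, 0.45, 0, 0, 0, 0, -0.605, -0.01, 0.45, 0, 0, 0, 0, -0.605, -0.01, 0.45, 0, 0, 0, 0, -0.35, -0.01, 0.45, 0, 0, 0, 0, -0.1, -0.01, 0.45, 0, 0, 0, 0, 0, -0.01, 0.3, 0, 0, 0, 0, 0.05, -0.01, 0, 0, 0, 0, 0, 0.05, -0.01, -0.1, 0, 0, 0, 0]'

```text
clock: 23.7
eef_pos: [0.5507, -0.2288, 0.2758]
eef_rot: [0.001, 0.258, 0.966, -0.001]
contact_force: [1.1, -0.7, 1.4]
width: -0.0004
```

Run:
```python
from h import *
plan()
sd=snap('side','side21')
cv2.imwrite('pics/s21.png',cv2.resize(sd['img'][50:270,180:360],None,fx=3,fy=3,interpolation=cv2.INTER_CUBIC)[:600])
```

```text
at [ 0.5507 -0.2288  0.2758] yaw 150.0 t 23.7 w -0.0004 F [ 1.1 -0.7  1.4] q [-0.59  0.44  1.08 -0.    1.62 -1.64]
```

View pics/s21.png

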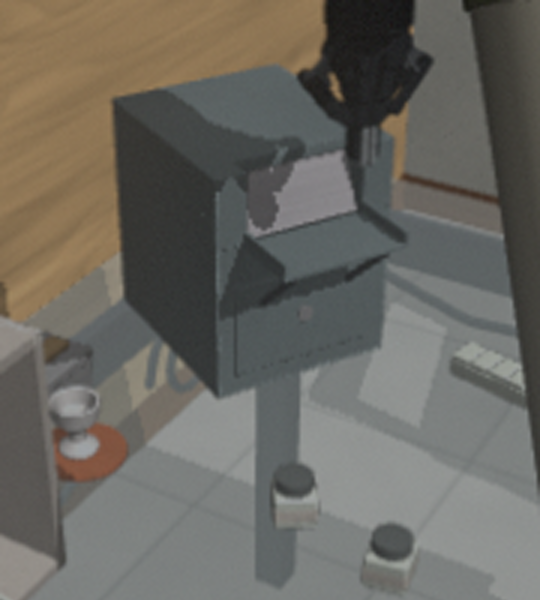

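Run:
```python
from h import *
w=snap('wrist','wrist22');
plan((.5,-.1,.28,150))
```

```text
at [ 0.552  -0.2298  0.2757] yaw 150.0 t 23.8 w -0.0002 F [-0.5 -0.4  0.1] q [-0.59  0.44  1.08 -0.    1.62 -1.64]
(0.5, -0.1, 0.28, 150) -> [0.732, 0.577, -0.035] [-0.002, 0.013, 0.001]
```

View pics/wrist22.png

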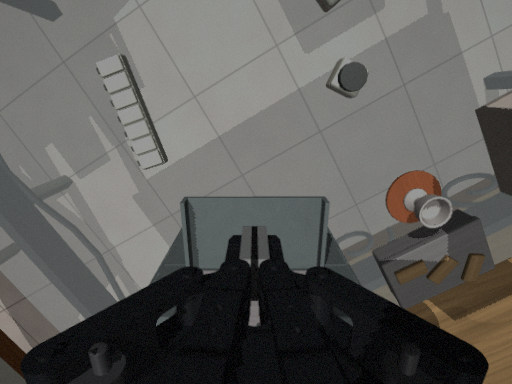

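send_rows --series '[0.2, 0.35, 0, 0, 0, 0, 70, 0.43, 0.75, 0, 0, 0, 0, 70, 0.43, 0.75, 0, 0, 0, 0, 70, 0.43, 0.75, 0, 0, 0, 0, 70, 0.43, 0.75, 0, 0, 0, 0, 70, 0.43, 0.75, 0, 0, 0, 0, 70]'

```text
clock: 24.3
eef_pos: [0.5522, -0.1002, 0.2748]
eef_rot: [0.003, 0.258, 0.966, -0.002]
contact_force: [-0.5, 0.3, 0.6]
width: 0.0699
```

Run:
```python
from h import *
w=snap('wrist','wrist23');plan()
cv2.imwrite('pics/w23.png',cv2.resize(w['img'][0:260,130:390],None,fx=3,fy=3,interpolation=cv2.INTER_CUBIC)[:600])
```

```text
at [ 0.5523 -0.101   0.2747] yaw 150.0 t 24.35 w 0.0701 F [-0.2 -0.8 -0.1] q [-0.39  0.37  1.19 -0.    1.58 -1.44]
```

View pics/w23.png

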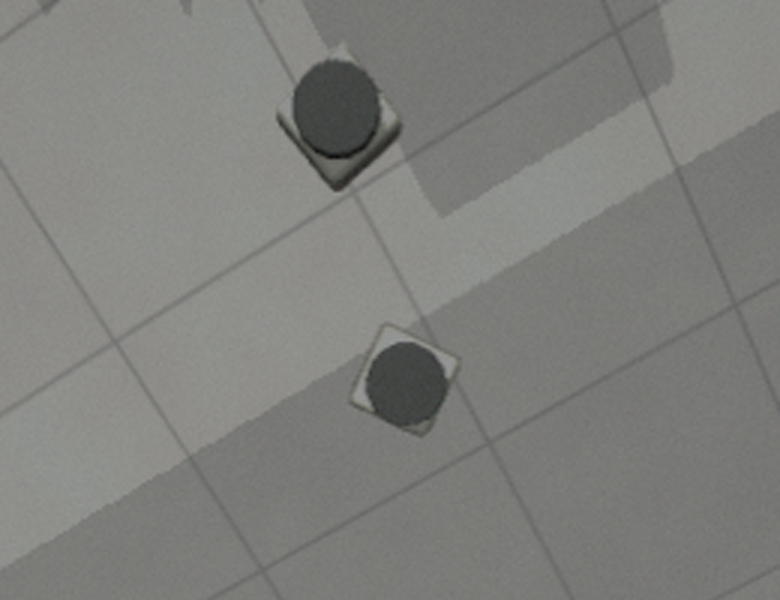

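Run:
```python
from h import *
w=snap('wrist')
e=lambda L:[(130+x/3,y/3) for x,y in L]
p=onz(w,e([(385,324),(462,358),(428,437),(350,403)]),.034);print(p.round(4),p.mean(0).round(4))
for i in range(4):
    d=p[(i+1)%4]-p[i];print(np.linalg.norm(d).round(4),np.degrees(np.arctan2(d[1],d[0])).round(1))
print('capd',onz(w,e([(407,385)]),.048).round(4),'cape',onz(w,e([(337,107)]),.048).round(4))
p=onz(w,e([(277,115),(340,178),(402,126)]),.034);print(p.round(4),((p[0]+p[2])/2).round(4))
for i in range(2):
    d=p[(i+1)%3]-p[i];print(np.linalg.norm(d).round(4),np.degrees(np.arctan2(d[1],d[0])).round(1))
```

```text
[[ 0.4948 -0.0631  0.034 ]
 [ 0.5252 -0.0402  0.034 ]
 [ 0.5489 -0.071   0.034 ]
 [ 0.5172 -0.0945  0.034 ]] [ 0.5215 -0.0672  0.034 ]
0.038 37.0
0.0388 -52.3
0.0395 -143.4
0.0386 125.5
capd [[ 0.5218 -0.0676  0.048 ]] cape [[ 0.4109 -0.0376  0.048 ]]
[[ 0.398  -0.06    0.034 ]
 [ 0.4326 -0.0497  0.034 ]
 [ 0.4281 -0.0166  0.034 ]] [ 0.413  -0.0383  0.034 ]
0.0361 16.7
0.0333 97.7
```

Run:
```python
from h import *
plan((.5216,-.067,.13,127))
```

```text
at [ 0.5523 -0.1013  0.2747] yaw 150.0 t 24.4 w 0.0699 F [-0. -0.  0.] q [-0.39  0.37  1.18 -0.    1.58 -1.44]
(0.5216, -0.067, 0.13, 127) -> [0.298, 0.097, 0.962] [-0.0, 0.013, 0.765]
```

send_rows --series '[0.3, 0.1, 0.3, 0, 0.01, 0.2, 70, 0.3, 0.1, 0.6, 0, 0.01, 0.4, 70, 0.3, 0.1, 0.9, 0, 0.01, 0.6, 70, 0.3, 0.1, 0.96, 0, 0.01, 0.765, 70, 0.3, 0.1, 0.96, 0, 0.01, 0.765, 70, 0.3, 0.1, 0.96, 0, 0.01, 0.765, 70]'

```text
clock: 24.9
eef_pos: [0.5214, -0.0674, 0.13]
eef_rot: [-0.001, 0.446, 0.895, -0.0]
contact_force: [0.1, 0.3, 1.2]
width: 0.0695
```

Run:
```python
from h import *
plan((.5216,-.067,.012,127)); w=snap('wrist','wrist24')
```

```text
at [ 0.5214 -0.0674  0.13  ] yaw 127.1 t 24.9 w 0.0695 F [0.1 0.3 1.2] q [-0.35  0.44  1.52 -0.    1.18 -1.  ]
(0.5216, -0.067, 0.012, 127) -> [0.001, 0.004, 0.787] [-0.002, -0.001, 0.003]
```

View pics/wrist24.png

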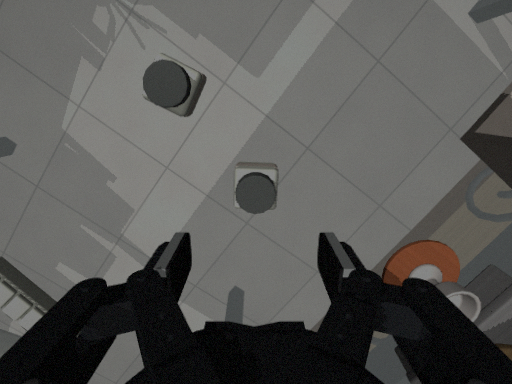

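Tub centred at (256,192) between the fingers and square. Descend and grip.

send_rows --series '[0, 0, 0.3, 0, 0, 0, 70, 0, 0, 0.6, 0, 0, 0, 70, 0, 0, 0.78, 0, 0, 0, 70, 0, 0, 0.78, 0, 0, 0, 70, 0, 0, 0.78, 0, 0, 0, 70, 0, 0, 0.78, 0, 0, 0, 0, 0, 0, 0.78, 0, 0, 0, 0, 0, 0, 0.78, 0, 0, 0, 0, 0, 0, 0.78, 0, 0, 0, 0, 0, 0, 0.78, 0, 0, 0, 0]'

```text
clock: 25.78
eef_pos: [0.5243, -0.0685, 0.0174]
eef_rot: [0.004, 0.445, 0.895, 0.0]
contact_force: [-1.0, 0.3, 9.9]
width: 0.0392
```

send_rows --series '[0, 0, -0.15, 0, 0, 0, 0, 0, 0, -0.4, 0, 0, 0, 0, 0, 0, -0.7, 0, 0, 0, 0, 0, 0, -1, 0, 0, 0, 0, 0, 0, -1, 0, 0, 0, 0, 0, 0, -1, 0, 0, 0, 0]'

```text
clock: 26.28
eef_pos: [0.5244, -0.0683, 0.1717]
eef_rot: [0.008, 0.445, 0.895, 0.001]
contact_force: [0.4, 0.2, -1.2]
width: 0.0393
```

Run:
```python
from h import *
plan((.54,-.12,.29,150),led(-.034,.29)); w=snap('wrist','wrist25')
```

```text
at [ 0.5244 -0.0683  0.1717] yaw 127.1 t 26.28 w 0.0393 F [ 0.4  0.2 -1.2] q [-0.35  0.39  1.47 -0.    1.27 -1.  ]
(0.54, -0.12, 0.29, 150) -> [-0.349, -0.119, -0.785] [0.01, 0.031, -0.762]
(np.float64(0.5971), np.float64(-0.2565), 0.29, 150) -> [-1.304, -0.365, -0.773] [0.01, 0.031, -0.762]
```

View pics/wrist25.png

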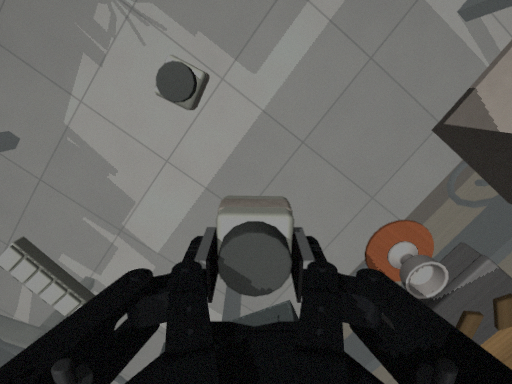

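send_rows --series '[-0.05, -0.02, -0.3, 0, 0, -0.15, 0, -0.1, -0.05, -0.6, 0, 0.03, -0.35, 0, -0.35, -0.12, -0.8, 0.01, 0.03, -0.55, 0, -0.35, -0.12, -0.8, 0.01, 0.03, -0.76, 0, -0.35, -0.12, -0.8, 0.01, 0.03, -0.76, 0, -0.35, -0.12, -0.8, 0.01, 0.03, -0.76, 0]'

```text
clock: 26.83
eef_pos: [0.539, -0.12, 0.2875]
eef_rot: [-0.004, 0.261, 0.965, 0.001]
contact_force: [-0.3, -0.6, -0.3]
width: 0.0389
```

Run:
```python
from h import *
plan(led(-.034,.27),led(-.034,.189))
```

```text
at [ 0.539  -0.12    0.2875] yaw 149.7 t 26.83 w 0.0389 F [-0.3 -0.6 -0.3] q [-0.43  0.36  1.17 -0.    1.62 -1.48]
(np.float64(0.5971), np.float64(-0.2565), 0.27, 150) -> [-0.794, -0.59, 0.111] [-0.002, -0.015, -0.009]
(np.float64(0.5971), np.float64(-0.2565), 0.189, 150) -> [-0.798, -0.59, 0.651] [-0.002, -0.015, -0.009]
```

send_rows --series '[-0.3, -0.22, 0, 0, 0, 0, 0, -0.6, -0.45, 0.05, 0, -0.01, 0, 0, -0.795, -0.59, 0.1, 0, -0.015, -0.01, 0, -0.795, -0.59, 0.1, 0, -0.015, -0.01, 0, -0.795, -0.59, 0.3, 0, -0.015, -0.01, 0, -0.795, -0.59, 0.5, 0, -0.015, -0.01, 0, -0.795, -0.59, 0.62, 0, -0.015, -0.01, 0, -0.795, -0.59, 0.65, 0, -0.015, -0.01, 0, -0.795, -0.59, 0.65, 0, -0.015, -0.01, 0]'

```text
clock: 27.58
eef_pos: [0.5956, -0.2546, 0.1863]
eef_rot: [-0.003, 0.26, 0.966, 0.0]
contact_force: [0.9, 0.2, 0.1]
width: 0.0392
```

Run:
```python
from h import *
plan(led(-.034,.187))
sd=snap('side')
cv2.imwrite('pics/s26.png',cv2.resize(sd['img'][50:200,200:340],None,fx=4,fy=4,interpolation=cv2.INTER_CUBIC))
```

```text
at [ 0.5956 -0.2546  0.1863] yaw 149.9 t 27.58 w 0.0392 F [0.9 0.2 0.1] q [-0.59  0.59  1.07 -0.    1.49 -1.63]
(np.float64(0.5971), np.float64(-0.2565), 0.187, 150) -> [-0.015, -0.006, -0.005] [-0.001, -0.01, -0.004]
```

View pics/s26.png

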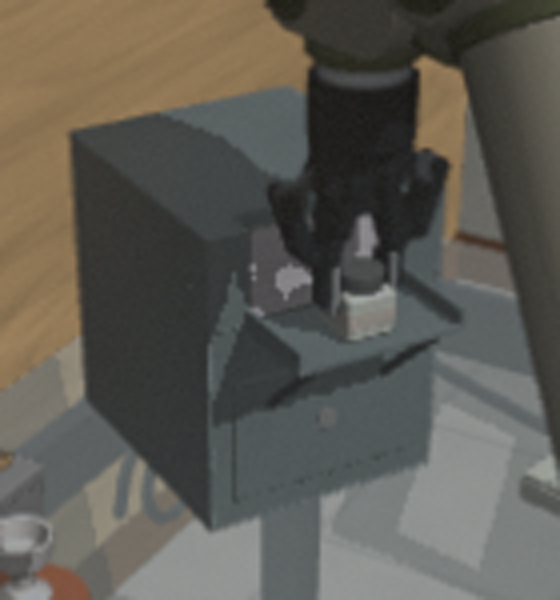

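send_rows --series '[0, 0, 0.005, 0, 0, 0, 56, 0, 0, 0.005, 0, 0, 0, 56, 0, 0, 0.005, 0, 0, 0, 56, 0, 0, 0.005, 0, 0, 0, 56, 0, 0, -0.2, 0, 0, 0, 56, 0, 0, -0.44, 0, 0, 0, 56, 0, 0, -0.44, 0, 0, 0, 56, 0.3, 0, -0.44, 0, 0, 0, 30, 0.3, 0, -0.44, 0, 0, 0, 0, 0.3, 0, -0.44, 0, 0, 0, 0, 0.3, 0, -0.44, 0, 0, 0, 0]'

```text
clock: 28.55
eef_pos: [0.5576, -0.2325, 0.2537]
eef_rot: [-0.001, 0.26, 0.966, 0.0]
contact_force: [0.6, 0.7, 0.3]
width: 0.0077
```

Run:
```python
from h import *
plan(led(-.08,.188),led(.011,.188))
sd=snap('side')
cv2.imwrite('pics/s27.png',cv2.resize(sd['img'][50:200,200:340],None,fx=4,fy=4,interpolation=cv2.INTER_CUBIC))
```

```text
at [ 0.5576 -0.2325  0.2537] yaw 149.9 t 28.55 w 0.0077 F [0.6 0.7 0.3] q [-0.59  0.47  1.09 -0.    1.59 -1.64]
(np.float64(0.5572), np.float64(-0.2335), 0.188, 150) -> [-0.002, -0.007, 0.438] [-0.001, -0.005, -0.003]
(np.float64(0.636), np.float64(-0.279), 0.188, 150) -> [-0.609, -0.006, 0.437] [-0.001, -0.005, -0.003]
```

View pics/s27.png

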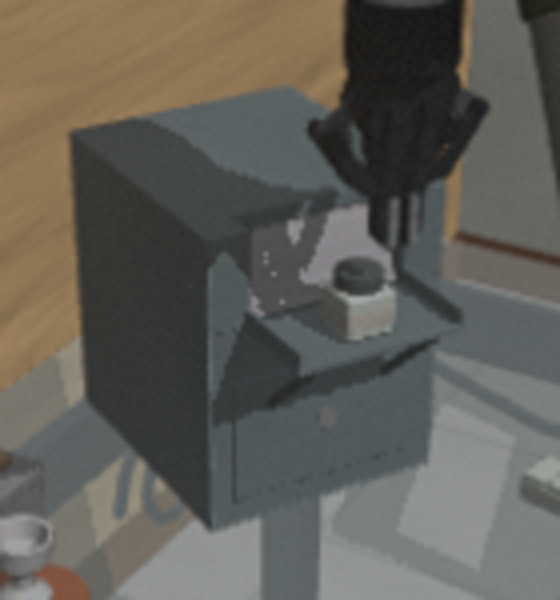

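send_rows --series '[0, 0, 0.2, 0, 0, 0, 0, 0, 0, 0.435, 0, 0, 0, 0, 0, 0, 0.435, 0, 0, 0, 0, -0.07, 0, 0.435, 0, 0, 0, 0, -0.14, 0, 0.435, 0, 0, 0, 0, -0.21, 0, 0.435, 0, 0, 0, 0, -0.28, 0, 0.435, 0, 0, 0, 0, -0.35, 0, 0.435, 0, 0, 0, 0, -0.42, 0, 0.435, 0, 0, 0, 0, -0.49, 0, 0.435, 0, 0, 0, 0, -0.56, 0, 0.435, 0, 0, 0, 0, -0.605, 0, 0.435, 0, 0, 0, 0, -0.61, 0, 0.435, 0, 0, 0, 0, -0.61, 0, 0.435, 0, 0, 0, 0, -0.61, 0, 0.435, 0, 0, 0, 0, -0.35, 0, 0.435, 0, 0, 0, 0, -0.1, 0, 0.435, 0, 0, 0, 0, 0, 0, 0.3, 0, 0, 0, 0, 0.05, 0, 0, 0, 0, 0, 0, 0.05, 0, -0.1, 0, 0, 0, 0]'

```text
clock: 30.27
eef_pos: [0.5507, -0.2283, 0.2738]
eef_rot: [0.001, 0.259, 0.966, -0.001]
contact_force: [0.7, -0.7, 0.9]
width: 0.0
```

send_rows --series '[0.3, 0.2, 0, 0, 0, 0, 70, 0.6, 0.4, 0, 0, 0, 0, 70, 0.9, 0.6, 0, 0, 0, 0, 70, 0.9, 0.6, 0, 0, 0, 0, 70, 0.9, 0.6, 0, 0, 0, 0, 70, 0.9, 0.6, 0, 0, 0, 0, 70]'

```text
clock: 30.77
eef_pos: [0.4784, -0.0814, 0.2747]
eef_rot: [0.003, 0.258, 0.966, -0.001]
contact_force: [0.7, -0.2, -0.5]
width: 0.0697
```

Run:
```python
from h import *
plan()
sd=snap('side','side28');w=snap('wrist','wrist28')
cv2.imwrite('pics/s28.png',cv2.resize(sd['img'][50:270,180:380],None,fx=3,fy=3,interpolation=cv2.INTER_CUBIC)[:600])
```

```text
at [ 0.4784 -0.0814  0.2747] yaw 150.0 t 30.77 w 0.0697 F [ 0.7 -0.2 -0.5] q [-0.41  0.23  1.39 -0.    1.52 -1.46]
```

View pics/s28.png

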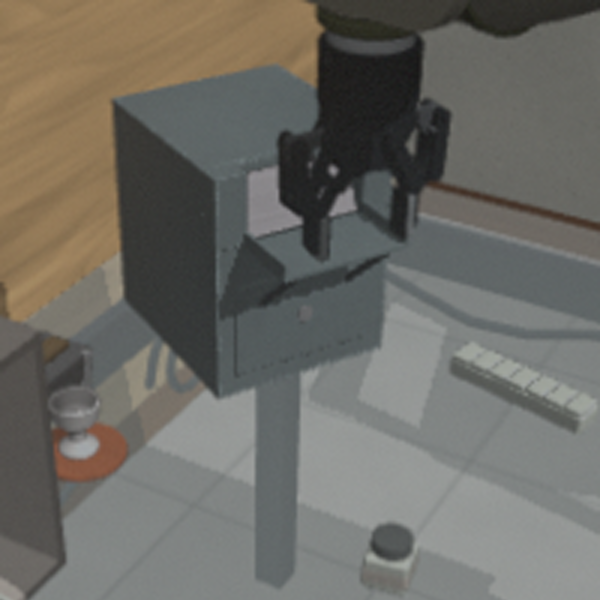

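View pics/wrist28.png

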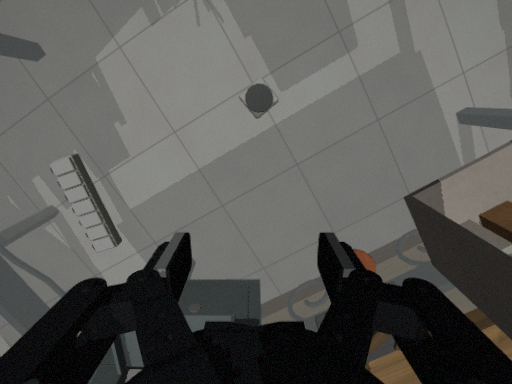

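Run:
```python
from h import *
w=snap('wrist')
cv2.imwrite('pics/w29.png',cv2.resize(w['img'][60:140,210:310],None,fx=7,fy=7,interpolation=cv2.INTER_CUBIC))
```

```text
(no output)
```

View pics/w29.png

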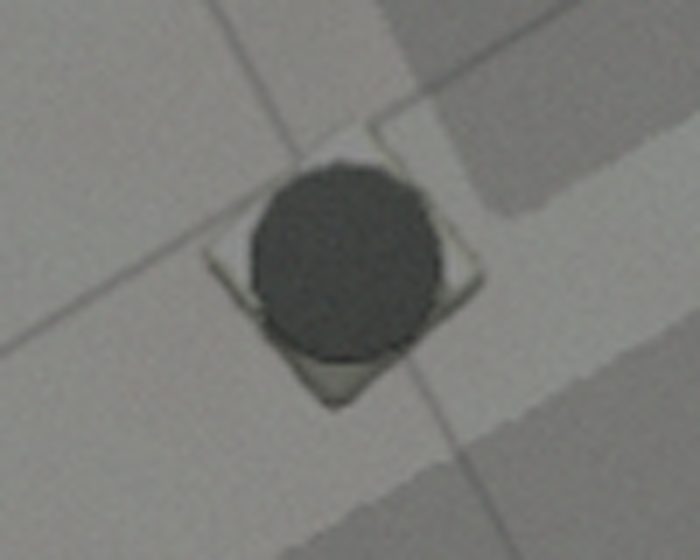

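Run:
```python
from h import *
w=snap('wrist')
e=lambda L:[(210+x/7,60+y/7) for x,y in L]
p=onz(w,e([(365,122),(485,272),(333,397),(208,245)]),.034);print(p.mean(0).round(4))
for i in range(4):
    d=p[(i+1)%4]-p[i];print(np.linalg.norm(d).round(4),np.degrees(np.arctan2(d[1],d[0])).round(1))
print('cap',onz(w,e([(346,262)]),.048).round(4))
plan((.412,-.036,.16,98),(.412,-.036,.16,188))
```

```text
[ 0.4104 -0.0367  0.034 ]
0.0353 10.5
0.037 -81.3
0.0368 -169.9
0.0368 96.4
cap [[ 0.4106 -0.0374  0.048 ]]
at [ 0.4795 -0.0838  0.2733] yaw 149.9 t 30.97 w 0.0696 F [-0.1  0.  -0.2] q [-0.42  0.24  1.39 -0.    1.51 -1.46]
(0.412, -0.036, 0.16, 98) -> [0.552, 0.05, 0.753] [0.001, 0.007, 1.728]
(0.412, -0.036, 0.16, 188) -> [0.552, 0.05, 0.753] [-0.004, 0.006, -1.272]
```

send_rows --series '[0.2, 0, 0.2, 0, 0, -0.25, 70, 0.4, 0, 0.4, 0, 0, -0.5, 70, 0.55, 0.05, 0.7, 0, 0, -0.75, 70, 0.55, 0.05, 0.75, 0, 0, -1, 70, 0.55, 0.05, 0.75, 0, 0, -1, 70, 0.55, 0.05, 0.75, 0, 0, -1, 70]'

```text
clock: 31.47
eef_pos: [0.4129, -0.0369, 0.1607]
eef_rot: [0.001, 0.003, 1.0, -0.001]
contact_force: [0.5, 0.1, 0.4]
width: 0.0702
```

Run:
```python
from h import *
plan((.411,-.037,.12,189))
```

```text
at [ 0.4129 -0.0369  0.1607] yaw 179.7 t 31.47 w 0.0702 F [0.5 0.1 0.4] q [-0.38  0.22  1.77 -0.    1.15 -1.94]
(0.411, -0.037, 0.12, 189) -> [0.013, -0.0, 0.271] [-0.005, 0.004, -0.31]
```

send_rows --series '[0.013, 0, 0.2, 0, 0, -0.2, 70, 0.013, 0, 0.27, 0, 0, -0.31, 70, 0.013, 0, 0.27, 0, 0, -0.31, 70, 0.013, 0, 0.27, 0, 0, -0.31, 70]'

```text
clock: 31.8
eef_pos: [0.4124, -0.038, 0.1212]
eef_rot: [0.002, -0.076, 0.997, -0.002]
contact_force: [-0.3, -1.2, 0.4]
width: 0.07
```

Run:
```python
from h import *
plan((.411,-.037,.013,189)); w=snap('wrist','wrist30')
```

```text
at [ 0.4124 -0.038   0.1212] yaw -171.3 t 31.8 w 0.07 F [-0.3 -1.2  0.4] q [-0.38  0.28  1.83 -0.    1.03 -2.1 ]
(0.411, -0.037, 0.013, 189) -> [0.011, 0.01, 0.721] [-0.007, 0.006, -0.009]
```

View pics/wrist30.png

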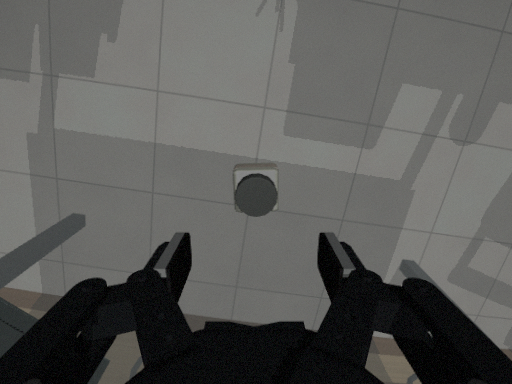

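Centred and square. Grip and lift.

send_rows --series '[0.01, 0.01, 0.3, 0, 0, 0, 70, 0.01, 0.01, 0.55, 0, 0, 0, 70, 0.01, 0.01, 0.72, 0, 0, 0, 70, 0.01, 0.01, 0.72, 0, 0, 0, 70, 0.01, 0.01, 0.72, 0, 0, 0, 0, 0.01, 0.01, 0.72, 0, 0, 0, 0, 0.01, 0.01, 0.72, 0, 0, 0, 0, 0.01, 0.01, 0.72, 0, 0, 0, 0, 0.01, 0.01, 0.72, 0, 0, 0, 0]'

```text
clock: 32.6
eef_pos: [0.4127, -0.0376, 0.0156]
eef_rot: [0.004, -0.076, 0.997, -0.003]
contact_force: [-1.4, -0.3, 6.6]
width: 0.0388
```

send_rows --series '[0, 0, -0.15, 0, 0, 0, 0, 0, 0, -0.4, 0, 0, 0, 0, 0, 0, -0.7, 0, 0, 0, 0, 0, 0, -1, 0, 0, 0, 0, 0, 0, -1, 0, 0, 0.4, 0, 0, 0, -1, 0, 0, 0.8, 0, 0, 0, -1, 0, 0, 1, 0, 0, 0, -1, 0, 0, 1, 0]'

```text
clock: 33.27
eef_pos: [0.4114, -0.0368, 0.1678]
eef_rot: [0.007, 0.176, 0.984, -0.002]
contact_force: [-0.8, 0.1, -0.7]
width: 0.0389
```

Run:
```python
from h import *
plan((.5,-.11,.29,150),led(-.034,.29)); w=snap('wrist','wrist31')
```

```text
at [ 0.4114 -0.0368  0.1678] yaw 159.7 t 33.27 w 0.0389 F [-0.8  0.1 -0.7] q [-0.38  0.2   1.76 -0.    1.16 -1.59]
(0.5, -0.11, 0.29, 150) -> [-0.735, -0.255, -0.804] [-0.001, 0.028, 0.323]
(np.float64(0.5971), np.float64(-0.2565), 0.29, 150) -> [-1.681, -0.946, -0.789] [-0.001, 0.028, 0.323]
```

View pics/wrist31.png

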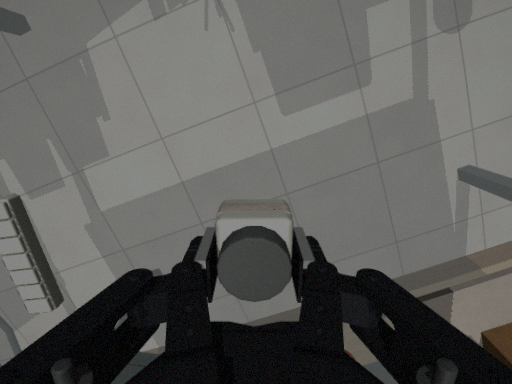

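send_rows --series '[-0.1, -0.05, -0.25, 0, 0, 0.1, 0, -0.2, -0.1, -0.5, 0, 0.02, 0.2, 0, -0.5, -0.2, -0.75, 0, 0.03, 0.32, 0, -0.9, -0.35, -0.8, 0, 0.03, 0.32, 0, -0.9, -0.35, -0.8, 0, 0.03, 0.32, 0, -0.9, -0.35, -0.8, 0, 0.03, 0.32, 0, -0.9, -0.35, -0.8, 0, 0.03, 0.32, 0]'

```text
clock: 33.9
eef_pos: [0.5181, -0.1337, 0.2905]
eef_rot: [-0.0, 0.261, 0.965, -0.0]
contact_force: [0.2, 0.3, -0.5]
width: 0.0391
```

Run:
```python
from h import *
plan(led(-.034,.27),led(-.034,.187))
```

```text
at [ 0.5181 -0.1337  0.2905] yaw 149.7 t 33.9 w 0.0391 F [ 0.2  0.3 -0.5] q [-0.47  0.32  1.22 -0.    1.6  -1.52]
(np.float64(0.5971), np.float64(-0.2565), 0.27, 150) -> [-0.868, -0.441, 0.137] [-0.001, 0.0, -0.009]
(np.float64(0.5971), np.float64(-0.2565), 0.187, 150) -> [-0.868, -0.441, 0.69] [-0.001, 0.0, -0.009]
```

send_rows --series '[-0.3, -0.15, 0, 0, 0, 0, 0, -0.6, -0.3, 0.05, 0, 0, 0, 0, -0.86, -0.44, 0.1, 0, 0, -0.01, 0, -0.86, -0.44, 0.1, 0, 0, -0.01, 0, -0.86, -0.44, 0.3, 0, 0, -0.01, 0, -0.86, -0.44, 0.5, 0, 0, -0.01, 0, -0.86, -0.44, 0.65, 0, 0, -0.01, 0, -0.86, -0.44, 0.68, 0, 0, -0.01, 0, -0.86, -0.44, 0.68, 0, 0, -0.01, 0]'

```text
clock: 34.65
eef_pos: [0.5955, -0.2549, 0.1888]
eef_rot: [-0.001, 0.258, 0.966, -0.0]
contact_force: [0.0, -0.1, -0.3]
width: 0.0388
```

Run:
```python
from h import *
plan(led(-.034,.187))
sd=snap('side')
cv2.imwrite('pics/s32.png',cv2.resize(sd['img'][50:200,200:340],None,fx=4,fy=4,interpolation=cv2.INTER_CUBIC))
```

```text
at [ 0.5955 -0.2549  0.1888] yaw 150.1 t 34.65 w 0.0388 F [ 0.  -0.1 -0.3] q [-0.59  0.58  1.07 -0.    1.49 -1.64]
(np.float64(0.5971), np.float64(-0.2565), 0.187, 150) -> [-0.015, -0.004, 0.012] [-0.001, -0.003, 0.004]
```

View pics/s32.png

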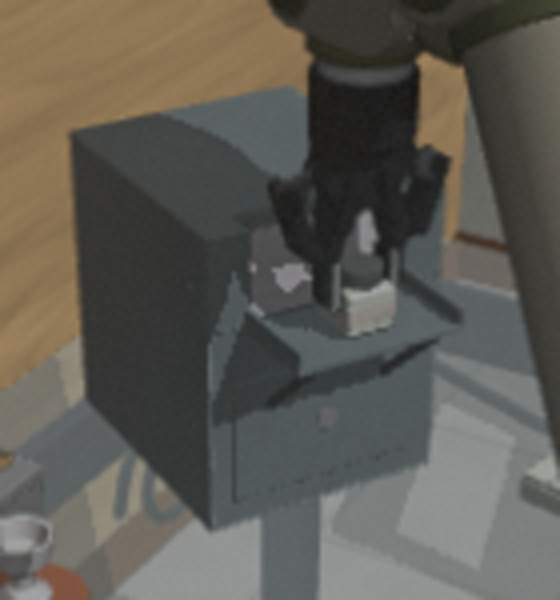

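send_rows --series '[0, 0, 0.017, 0, 0, 0, 0, 0, 0, 0.017, 0, 0, 0, 56, 0, 0, 0.017, 0, 0, 0, 56, 0, 0, 0.017, 0, 0, 0, 56, 0, 0, -0.2, 0, 0, 0, 56, 0, 0, -0.43, 0, 0, 0, 56, 0, 0, -0.43, 0, 0, 0, 56, 0.3, 0, -0.43, 0, 0, 0, 30, 0.3, 0, -0.43, 0, 0, 0, 0, 0.3, 0, -0.43, 0, 0, 0, 0, 0.3, 0, -0.43, 0, 0, 0, 0]'

```text
clock: 35.62
eef_pos: [0.5575, -0.2331, 0.2556]
eef_rot: [0.002, 0.258, 0.966, -0.001]
contact_force: [-0.2, -0.8, 0.1]
width: 0.0078
```

Run:
```python
from h import *
plan(led(-.08,.188),led(.011,.188))
sd=snap('side')
cv2.imwrite('pics/s33.png',cv2.resize(sd['img'][50:200,200:340],None,fx=4,fy=4,interpolation=cv2.INTER_CUBIC))
```

```text
at [ 0.5575 -0.2331  0.2556] yaw 150.1 t 35.62 w 0.0078 F [-0.2 -0.8  0.1] q [-0.59  0.46  1.09 -0.    1.58 -1.64]
(np.float64(0.5572), np.float64(-0.2335), 0.188, 150) -> [0.002, -0.003, 0.451] [-0.001, 0.007, 0.003]
(np.float64(0.636), np.float64(-0.279), 0.188, 150) -> [-0.605, -0.004, 0.453] [-0.001, 0.007, 0.003]
```

View pics/s33.png

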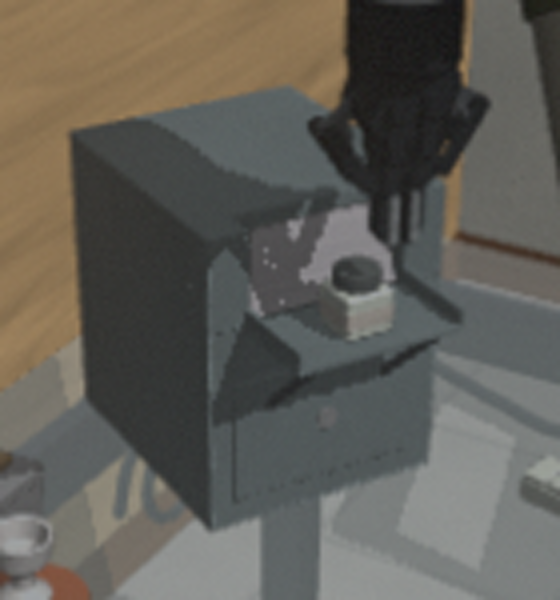

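send_rows --series '[0, 0, 0.2, 0, 0, 0, 0, 0, 0, 0.45, 0, 0, 0, 0, 0, 0, 0.45, 0, 0, 0, 0, -0.07, 0, 0.45, 0, 0, 0, 0, -0.14, 0, 0.45, 0, 0, 0, 0, -0.21, 0, 0.45, 0, 0, 0, 0, -0.28, 0, 0.45, 0, 0, 0, 0, -0.35, 0, 0.45, 0, 0, 0, 0, -0.42, 0, 0.45, 0, 0, 0, 0, -0.49, 0, 0.45, 0, 0, 0, 0, -0.56, 0, 0.45, 0, 0, 0, 0, -0.6, 0, 0.45, 0, 0, 0, 0, -0.605, 0, 0.45, 0, 0, 0, 0, -0.605, 0, 0.45, 0, 0, 0, 0, -0.605, 0, 0.45, 0, 0, 0, 0, -0.35, 0, 0.45, 0, 0, 0, 0, -0.1, 0, 0.45, 0, 0, 0, 0, 0, 0, 0.3, 0, 0, 0, 0, 0.05, 0, 0, 0, 0, 0, 0, 0.05, 0, -0.1, 0, 0, 0, 0]'

```text
clock: 37.33
eef_pos: [0.5504, -0.2288, 0.2756]
eef_rot: [0.004, 0.258, 0.966, -0.002]
contact_force: [0.3, -0.4, 1.0]
width: 0.0002
```

send_rows --series '[0.3, 0.2, 0, 0, 0, 0.2, 0, 0.6, 0.4, 0, 0, 0, 0.4, 0, 0.9, 0.6, -0.1, 0, 0, 0.6, 0, 0.9, 0.6, -0.1, 0, 0, 0.8, 0, 0.9, 0.6, -0.1, 0, 0, 1, 0, 0.9, 0.6, -0.1, 0, 0, 1, 0]'

```text
clock: 37.83
eef_pos: [0.4773, -0.0819, 0.2908]
eef_rot: [0.006, 0.5, 0.866, -0.0]
contact_force: [0.4, -1.5, -1.0]
width: 0.0003
```

Run:
```python
from h import *
plan()
sd=snap('side','side34');sc=snap('scene','scene34')
```

```text
at [ 0.4773 -0.0819  0.2908] yaw 120.0 t 37.83 w 0.0003 F [ 0.4 -1.5 -1. ] q [-0.41  0.22  1.36 -0.    1.55 -0.94]
```

View pics/side34.png

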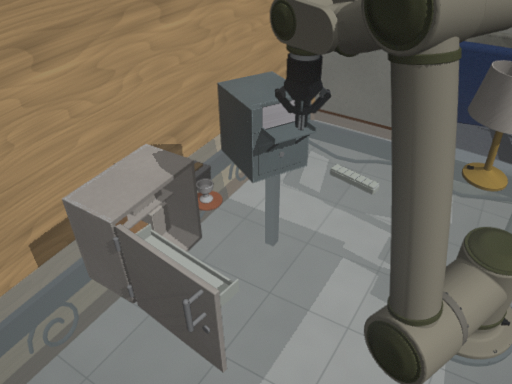

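View pics/scene34.png

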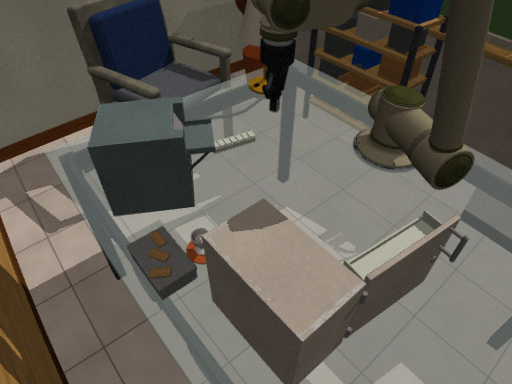

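Run:
```python
from h import *
plan((.46,.05,.31,95),(.44,.18,.31,83))
```

```text
at [ 0.4781 -0.0837  0.2896] yaw 120.3 t 37.93 w 0.0003 F [ 0.6  0.2 -0.1] q [-0.42  0.22  1.36 -0.    1.55 -0.95]
(0.46, 0.05, 0.31, 95) -> [0.829, 0.346, -0.142] [0.011, 0.016, 0.843]
(0.44, 0.18, 0.31, 83) -> [1.644, 0.668, -0.149] [0.013, 0.015, 1.243]
```

send_rows --series '[0.3, 0.1, -0.05, 0, 0, 0.25, 35, 0.6, 0.2, -0.1, 0, 0, 0.5, 35, 0.95, 0.4, -0.14, 0.01, 0.01, 0.75, 35, 0.95, 0.4, -0.14, 0.01, 0.01, 0.85, 35, 0.95, 0.4, -0.14, 0.01, 0.01, 0.85, 35, 0.95, 0.4, -0.14, 0.01, 0.01, 0.85, 35]'

```text
clock: 38.43
eef_pos: [0.4581, 0.0708, 0.3094]
eef_rot: [0.001, 0.675, 0.738, -0.0]
contact_force: [-0.4, -0.3, -0.5]
width: 0.035
```

Run:
```python
from h import *
plan((.44,.2,.31,83),(.421,.35,.31,83))
```

```text
at [0.4581 0.0708 0.3094] yaw 95.1 t 38.43 w 0.035 F [-0.4 -0.3 -0.5] q [-0.1   0.18  1.36 -0.    1.6  -0.19]
(0.44, 0.2, 0.31, 83) -> [0.869, -0.044, -0.006] [0.003, 0.005, 0.403]
(0.421, 0.35, 0.31, 83) -> [1.876, -0.081, -0.009] [0.003, 0.005, 0.403]
```

send_rows --series '[0.3, -0.02, 0, 0, 0, 0.2, 35, 0.6, -0.03, 0, 0, 0, 0.4, 35, 1, -0.045, 0, 0, 0, 0.4, 35, 1, -0.045, 0, 0, 0, 0.4, 35, 1, -0.045, 0, 0, 0, 0.4, 35, 1, -0.045, 0, 0, 0, 0.4, 35]'

```text
clock: 38.93
eef_pos: [0.4388, 0.2192, 0.3082]
eef_rot: [0.001, 0.747, 0.665, -0.001]
contact_force: [-0.7, -0.4, -0.4]
width: 0.0351
```

send_rows --series '[0.3, 0, 0, 0, 0, 0, 35, 0.6, -0.02, 0, 0, 0, 0, 35, 0.95, -0.03, 0, 0, 0, 0, 35, 0.95, -0.03, 0, 0, 0, 0, 35, 0.95, -0.03, 0, 0, 0, 0, 35, 0.95, -0.03, 0, 0, 0, 0, 35]'

```text
clock: 39.43
eef_pos: [0.4523, 0.3599, 0.3069]
eef_rot: [0.002, 0.747, 0.665, -0.002]
contact_force: [0.4, -0.3, 0.1]
width: 0.035
```

Run:
```python
from h import *
w=snap('wrist','wrist35')
plan((.4213,.415,.31,83),(.4213,.415,.195,83))
```

```text
at [0.4522 0.3594 0.3072] yaw 83.2 t 39.48 w 0.035 F [ 0.2 -0.5 -0.7] q [ 0.47  0.39  1.06 -0.    1.69  0.59]
(0.4213, 0.415, 0.31, 83) -> [0.344, -0.248, -0.02] [0.001, 0.008, 0.008]
(0.4213, 0.415, 0.195, 83) -> [0.347, -0.248, 0.747] [0.001, 0.008, 0.008]
```

View pics/wrist35.png

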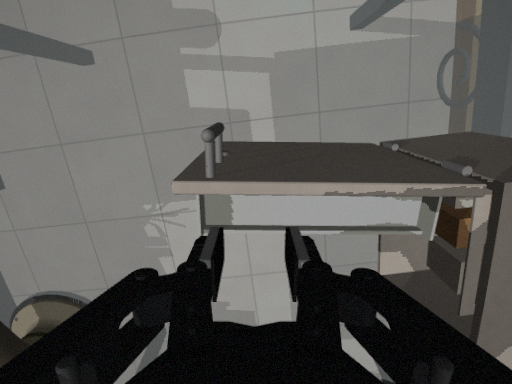

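Run:
```python
from h import *
w=snap('wrist'); print(onz(w,[(208,135.5)],.234))
```

```text
[[0.42125392 0.41381637 0.234     ]]
```

send_rows --series '[0.2, -0.15, 0, 0, 0, 0, 40, 0.35, -0.25, 0, 0, 0, 0, 40, 0.35, -0.25, 0, 0, 0, 0, 40, 0.35, -0.25, 0, 0, 0, 0, 40, 0.35, -0.25, 0, 0, 0, 0, 40]'

```text
clock: 39.95
eef_pos: [0.4217, 0.4144, 0.3076]
eef_rot: [0.002, 0.748, 0.663, -0.001]
contact_force: [-0.2, -0.0, 0.1]
width: 0.0398
```

Run:
```python
from h import *
w=snap('wrist','wrist36')
plan((.4213,.415,.195,83))
```

```text
at [0.4218 0.4144 0.3076] yaw 83.1 t 40.0 w 0.0402 F [-0.1 -0.5 -0.3] q [ 0.58  0.42  1.02 -0.    1.71  0.7 ]
(0.4213, 0.415, 0.195, 83) -> [0.007, -0.005, 0.751] [0.002, 0.008, 0.004]
```

View pics/wrist36.png

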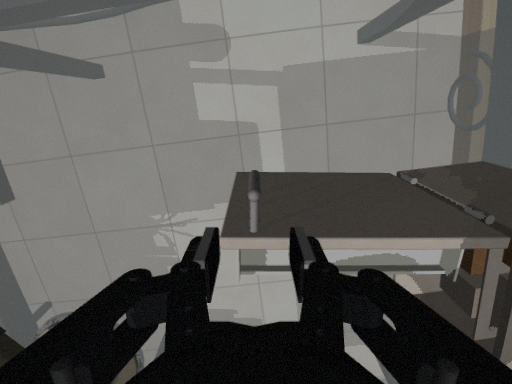

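Bar at (254,196), centred between the fingers. Descend and grip.

send_rows --series '[0, 0, 0.25, 0, 0, 0, 40, 0, 0, 0.5, 0, 0, 0, 40, 0, 0, 0.75, 0, 0, 0, 40, 0, 0, 0.75, 0, 0, 0, 40, 0, 0, 0.75, 0, 0, 0, 0, 0, 0, 0.75, 0, 0, 0, 0, 0, 0, 0.75, 0, 0, 0, 0, 0, 0, 0.75, 0, 0, 0, 0]' --squeeze 25

```text
clock: 40.67
eef_pos: [0.4219, 0.4145, 0.1979]
eef_rot: [0.001, 0.748, 0.663, 0.0]
contact_force: [-4.9, 1.0, 3.1]
width: 0.0101
```

Run:
```python
from h import *
H=np.array([.646,.351])
plan(*arc((.611,.121),H,0,[93,89,85,81,77,73],.198))
```

```text
at [0.4219 0.4145 0.1979] yaw 83.1 t 40.67 w 0.0101 F [-4.9  1.   3.1] q [ 0.58  0.48  1.24 -0.    1.43  0.7 ]
(np.float64(0.4181), np.float64(0.398), 0.198, 87) -> [-0.113, -0.012, -0.001] [0.005, 0.002, -0.129]
(np.float64(0.4154), np.float64(0.382), 0.198, 91) -> [-0.221, -0.017, -0.0] [0.005, 0.003, -0.263]
(np.float64(0.4138), np.float64(0.3658), 0.198, 95) -> [-0.329, -0.015, -0.0] [0.005, 0.003, -0.396]
(np.float64(0.4134), np.float64(0.3496), 0.198, 99) -> [-0.437, -0.004, -0.0] [0.005, 0.003, -0.529]
(np.float64(0.414), np.float64(0.3334), 0.198, 103) -> [-0.543, 0.013, 0.0] [0.005, 0.003, -0.663]
(np.float64(0.4158), np.float64(0.3172), 0.198, 107) -> [-0.649, 0.037, 0.0] [0.005, 0.003, -0.796]
```

send_rows --series '[-0.11, -0.012, 0, 0, 0, -0.13, 0, -0.22, -0.017, 0, 0, 0, -0.265, 0, -0.33, -0.015, 0, 0, 0, -0.395, 0, -0.435, -0.004, 0, 0, 0, -0.53, 0, -0.545, 0.013, 0, 0, 0, -0.665, 0, -0.65, 0.037, 0, 0, 0, -0.795, 0, -0.65, 0.037, 0, 0, 0, -0.795, 0]'

```text
clock: 41.25
eef_pos: [0.4159, 0.3148, 0.1981]
eef_rot: [0.002, 0.594, 0.804, -0.001]
contact_force: [0.6, 0.6, -17.0]
width: 0.0099
```

Run:
```python
from h import *
H=np.array([.646,.351])
plan(*arc((.611,.121),H,0,[73,69,65,61,57,53,49],.198))
```

```text
at [0.4159 0.3148 0.1981] yaw 107.0 t 41.25 w 0.0099 F [  0.6   0.6 -17. ] q [ 0.42  0.36  1.43 -0.    1.35  0.13]
(np.float64(0.4158), np.float64(0.3172), 0.198, 107) -> [0.016, 0.004, 0.0] [0.001, 0.006, 0.002]
(np.float64(0.4187), np.float64(0.3013), 0.198, 111) -> [-0.091, -0.008, 0.001] [0.001, 0.006, -0.132]
(np.float64(0.4228), np.float64(0.2855), 0.198, 115) -> [-0.2, -0.013, 0.001] [0.001, 0.006, -0.265]
(np.float64(0.4279), np.float64(0.2701), 0.198, 119) -> [-0.308, -0.011, 0.001] [0.0, 0.007, -0.398]
(np.float64(0.434), np.float64(0.2551), 0.198, 123) -> [-0.416, -0.001, 0.002] [0.0, 0.007, -0.532]
(np.float64(0.4413), np.float64(0.2405), 0.198, 127) -> [-0.523, 0.017, 0.002] [-0.0, 0.007, -0.665]
(np.float64(0.4495), np.float64(0.2265), 0.198, 131) -> [-0.628, 0.042, 0.002] [-0.0, 0.007, -0.798]
```

send_rows --series '[-0.09, -0.008, 0.005, 0, 0, -0.13, 0, -0.2, -0.013, 0.005, 0, 0, -0.265, 0, -0.31, -0.011, 0.005, 0, 0, -0.4, 0, -0.415, -0.001, 0.005, 0, 0, -0.53, 0, -0.525, 0.017, 0.005, 0, 0, -0.665, 0, -0.63, 0.042, 0.005, 0, 0, -0.8, 0, -0.63, 0.042, 0.005, 0, 0, -0.8, 0]'

```text
clock: 41.83
eef_pos: [0.4505, 0.2245, 0.198]
eef_rot: [0.001, 0.414, 0.91, -0.002]
contact_force: [-1.3, -1.0, -12.1]
width: 0.0101
```

Run:
```python
from h import *
H=np.array([.646,.351])
plan(*arc((.611,.121),H,0,[49,45,41,37,33,29,25],.198))
```

```text
at [0.4505 0.2245 0.198 ] yaw 131.1 t 41.83 w 0.0101 F [ -1.3  -1.  -12.1] q [ 0.23  0.33  1.48 -0.    1.33 -0.49]
(np.float64(0.4495), np.float64(0.2265), 0.198, 131) -> [0.015, 0.003, -0.0] [-0.003, 0.007, 0.002]
(np.float64(0.4586), np.float64(0.2131), 0.198, 135) -> [-0.093, -0.009, 0.0] [-0.004, 0.007, -0.131]
(np.float64(0.4687), np.float64(0.2004), 0.198, 139) -> [-0.201, -0.014, 0.001] [-0.004, 0.007, -0.265]
(np.float64(0.4796), np.float64(0.1884), 0.198, 143) -> [-0.309, -0.012, 0.001] [-0.004, 0.007, -0.398]
(np.float64(0.4914), np.float64(0.1772), 0.198, 147) -> [-0.417, -0.002, 0.002] [-0.004, 0.007, -0.531]
(np.float64(0.5039), np.float64(0.1668), 0.198, 151) -> [-0.524, 0.016, 0.002] [-0.005, 0.007, -0.665]
(np.float64(0.5171), np.float64(0.1573), 0.198, 155) -> [-0.629, 0.04, 0.002] [-0.005, 0.007, -0.798]
```

send_rows --series '[-0.09, -0.008, 0.005, 0, 0, -0.13, 0, -0.2, -0.013, 0.005, 0, 0, -0.265, 0, -0.31, -0.011, 0.005, 0, 0, -0.4, 0, -0.415, -0.001, 0.005, 0, 0, -0.53, 0, -0.525, 0.017, 0.005, 0, 0, -0.665, 0, -0.63, 0.042, 0.005, 0, 0, -0.8, 0, -0.63, 0.042, 0.005, 0, 0, -0.8, 0]'

```text
clock: 42.42
eef_pos: [0.5192, 0.156, 0.198]
eef_rot: [0.002, 0.216, 0.976, -0.002]
contact_force: [-2.0, -3.4, -7.2]
width: 0.0101
```

Run:
```python
from h import *
H=np.array([.646,.351])
plan(*arc((.611,.121),H,0,[25,21,17,13,9,5,2,0],.198))
```

```text
at [0.5192 0.156  0.198 ] yaw 155.0 t 42.42 w 0.0101 F [-2.  -3.4 -7.2] q [ 0.08  0.39  1.38 -0.01  1.37 -1.06]
(np.float64(0.5171), np.float64(0.1573), 0.198, 155) -> [0.016, 0.002, -0.0] [-0.007, 0.008, 0.002]
(np.float64(0.5309), np.float64(0.1488), 0.198, 159) -> [-0.091, -0.01, 0.0] [-0.008, 0.007, -0.132]
(np.float64(0.5453), np.float64(0.1413), 0.198, 163) -> [-0.199, -0.015, 0.001] [-0.008, 0.007, -0.265]
(np.float64(0.5602), np.float64(0.1348), 0.198, 167) -> [-0.308, -0.013, 0.001] [-0.008, 0.007, -0.398]
(np.float64(0.5755), np.float64(0.1293), 0.198, 171) -> [-0.415, -0.003, 0.002] [-0.008, 0.007, -0.532]
(np.float64(0.5911), np.float64(0.1249), 0.198, 175) -> [-0.522, 0.014, 0.002] [-0.009, 0.006, -0.665]
(np.float64(0.603), np.float64(0.1224), 0.198, 178) -> [-0.601, 0.033, 0.002] [-0.009, 0.006, -0.765]
(np.float64(0.611), np.float64(0.121), 0.198, 180) -> [-0.653, 0.047, 0.002] [-0.009, 0.006, -0.832]
```

send_rows --series '[-0.09, -0.01, 0.003, 0, 0, -0.13, 0, -0.2, -0.015, 0.003, 0, 0, -0.265, 0, -0.31, -0.013, 0.003, 0, 0, -0.4, 0, -0.415, -0.003, 0.003, 0, 0, -0.53, 0, -0.52, 0.014, 0.003, 0, 0, -0.665, 0, -0.6, 0.033, 0.003, 0, 0, -0.765, 0, -0.64, 0.044, 0.003, 0, 0, -0.82, 0, -0.66, 0.047, 0.003, 0, 0, -0.83, 0, -0.67, 0.047, 0.003, 0, 0, -0.83, 0, -0.67, 0.047, 0.003, 0, 0, -0.83, 0]'

```text
clock: 43.25
eef_pos: [0.6129, 0.1209, 0.1981]
eef_rot: [0.001, 0.001, 1.0, -0.002]
contact_force: [0.1, 2.6, -9.8]
width: 0.0102
```

Run:
```python
from h import *
plan()
sd=snap('side','side37')
cv2.imwrite('pics/s37.png',cv2.resize(sd['img'][120:310,50:260],None,fx=3,fy=3,interpolation=cv2.INTER_CUBIC))
```

```text
at [0.6129 0.1209 0.1981] yaw 179.9 t 43.25 w 0.0102 F [ 0.1  2.6 -9.8] q [ 0.01  0.54  1.13 -0.    1.47 -1.56]
```

View pics/s37.png

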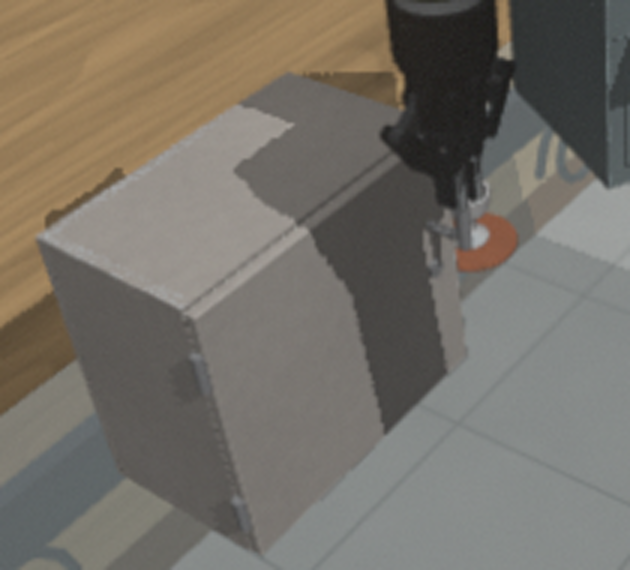

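send_rows --series '[-0.02, 0, 0, 0, 0, 0, 0, -0.04, 0, 0, 0, 0, 0, 0, -0.04, 0, 0, 0, 0, 0, 0, -0.04, 0, 0, 0, 0, 0, 0]'

```text
clock: 43.63
eef_pos: [0.6146, 0.1209, 0.1979]
eef_rot: [-0.004, 0.001, 1.0, -0.003]
contact_force: [-22.9, -2.6, -3.4]
width: 0.0101
```

Run:
```python
from h import *
plan()
```

```text
at [0.6146 0.1209 0.1979] yaw 179.9 t 43.63 w 0.0101 F [-22.9  -2.6  -3.4] q [ 0.01  0.54  1.12 -0.01  1.49 -1.56]
```

send_rows --series '[0, 0, 0, 0, 0, 0, 40, 0, 0, 0, 0, 0, 0, 40, 0, 0, 0, 0, 0, 0, 40, 0, 0, 0, 0, 0, 0, 40, 0, 0, -0.3, 0, 0, 0, 40, 0, 0, -0.6, 0, 0, 0, 40, 0, 0, -0.85, 0, 0, 0, 40, 0.3, 0, -0.9, 0, 0, 0, 40, 0.7, 0, -0.9, 0, 0, 0, 40, 0.9, 0, -0.9, 0, 0, 0, 40, 0.9, 0, -0.9, 0, 0, 0, 40]'

```text
clock: 44.55
eef_pos: [0.4764, 0.1224, 0.3356]
eef_rot: [-0.003, 0.001, 1.0, -0.003]
contact_force: [-0.1, -0.0, 1.5]
width: 0.0401
```

Run:
```python
from h import *
plan()
sd=snap('side','side38');sc=snap('scene','scene38');w=snap('wrist','wrist38')
a=cv2.imread('pics/side0.png')
A=cv2.resize(a[120:310,60:220],None,fx=2.4,fy=2.4,interpolation=cv2.INTER_CUBIC);B=cv2.resize(sd['img'][120:310,60:220],None,fx=2.4,fy=2.4,interpolation=cv2.INTER_CUBIC)
cv2.imwrite('pics/s38.png',np.hstack([A,B]))
```

```text
at [0.4764 0.1224 0.3356] yaw 179.9 t 44.55 w 0.0401 F [-0.1 -0.   1.5] q [ 0.01  0.22  1.23 -0.01  1.7  -1.56]
```

View pics/s38.png

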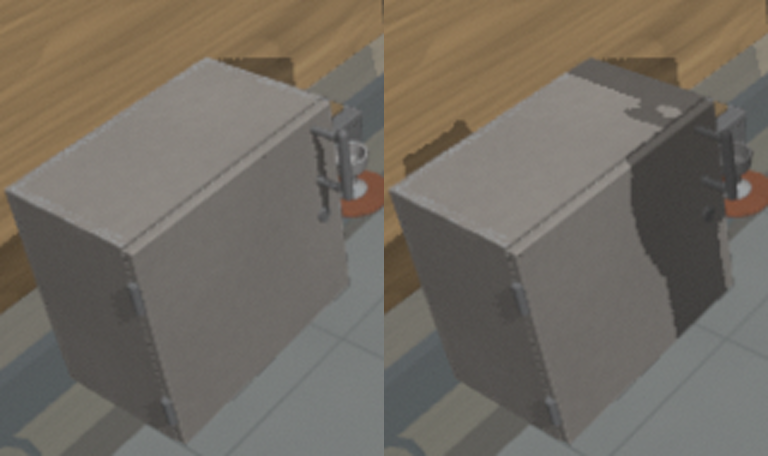

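View pics/scene38.png

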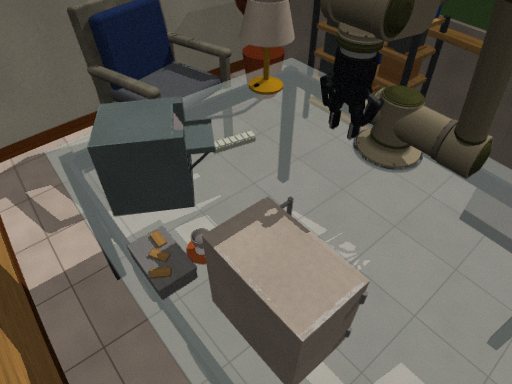

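View pics/wrist38.png

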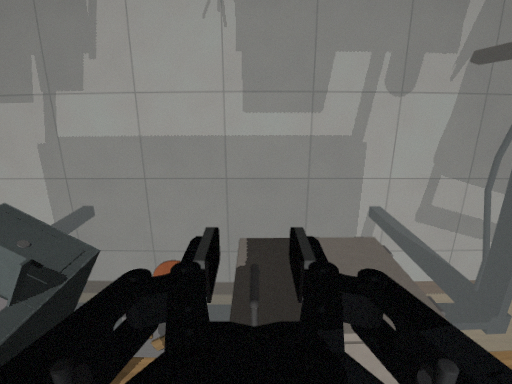

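Run:
```python
from h import *
a=cv2.imread('pics/side0.png');b=cv2.imread('pics/side38.png')
f=lambda i:cv2.resize(i[60:230,180:390],None,fx=1.85,fy=1.85,interpolation=cv2.INTER_CUBIC)
cv2.imwrite('pics/s39.png',np.hstack([f(a),f(b)]))
```

```text
(no output)
```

View pics/s39.png

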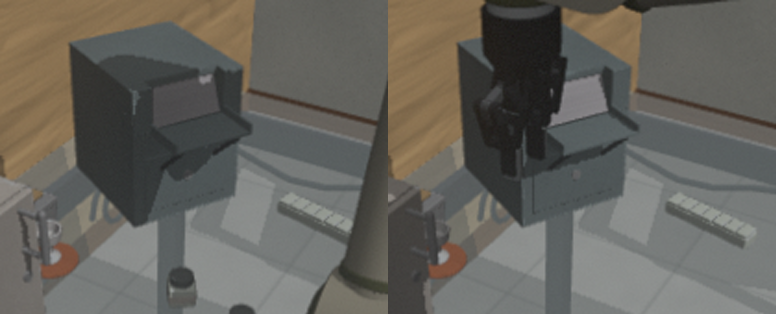

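Run:
```python
from h import *
print(robot.job_done()); print(robot.get_state()['clock'])
```

```text
the job is handed in; nothing more can be done
None
the job is handed in; nothing more can be done
```

I opened the cabinet door to about 97° by its handle, posted all the tubs I found, and shut the door again. There were four: two in the door rack and two on the table. Each was set on the intake ledge and pushed through the flap. The arm's clock was about 45 s when I handed it in.

**Last checks:**
- **Tubs:** none are left in the rack, on the table or on the ledge in the final side, scene and wrist views. I could not see inside the box; each tub was gone from the ledge and mouth after its push.
- **Flap:** it is shut, and looks the same as in the first picture.
- **Door:** it took about 23 N of push before I let go. Its handle then sat where it did in the first side picture, to about 1 pixel (roughly 0.5°). I had no direct reading of the joint angle.
- **Other things:** the organizer, coaster and egg cup look unmoved.

No check failed. The two views disagreed by up to about 5 mm on where one rack tub stood, so I took a value in between, and the grasp held.

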